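# Fit the hinge rod of a caramel wire cutter

### The job

The caramel cutter has been washed and its wire frame laid back round the bed, fore or aft of its line: take the hinge rod from the drip rack and thread it through the near lug, the frame's knuckle and the far lug, easing the frame into line, until its collar sits fully home against the near lug. Feel it through with a light hand (well under 25 N is all it needs, never force or bang it), then swing the keeper right down behind the collar so the rod cannot work out, and leave the boxes, ring and spatula where they are.

Things in the scene. Friction and masses are not known exactly. Their poses are not given: they have to be found in the camera images.
- cutter: Fixed bench wire cutter: slab 307 x 270 mm, top 40 mm high, slotted bed 200 x 200 mm, 60 mm high. Origin on the table under the middle of the hinge axis; z up, x from hinge to bed, y along the hinge axis the way the rod goes in. The axis is level, 95 mm high. Two steel lugs, 36 mm wide (x), tops 113 mm high, have 14 mm bores on it: near lug y = -81 to -67 mm, far lug y = 67 to 81 mm.
- near_bore (a point): Centre of the near lug's bore in its outer face, where the rod goes in and its collar seats (cutter frame 0, -81, 95 mm); axes as the cutter. The keeper's boss stands beside it at x = 12 to 38 mm, 8 mm out from the face.
- far_bore (a point): Centre of the far lug's bore in the face the rod reaches first (cutter frame 0, 67, 95 mm); axes as the cutter.
- knuckle_home (a point): Where the middle of the knuckle's bore belongs (cutter frame 0, 0, 95 mm), fixed to the cutter, NOT to the frame. The knuckle, a block 30 x 30 mm, y = -15 to 15 mm, bore 14 mm, sits on the steel wire frame lying round the bed. The frame can slide along x only: it was laid up to 8.5 mm out of line, either way, which is not measured; see or feel it. About 3 N slide it.
- rod: Loose hinge rod, 257 mm long, about 0.15 kg. Origin on its axis at the collar's seating face, x to the nose. Shaft 12 mm in diameter, x = 0 to 182 mm, the last 2 mm chamfered to a 9 mm tip; collar 20 mm in diameter, x = -6.5 to 0; neck 10 mm in diameter, x = -19 to -6.5; black plastic grip 22 mm wide (y), 24 mm high (z), x = -75 to -19. When home, 20 mm of nose stand out of the far lug.
- rod_nose (a point): Tip of the rod's nose (rod frame 182, 0, 0 mm).
- rod_grip (a point): Middle of the black grip (rod frame -47, 0, 0 mm).
- rack: Fixed white plastic drip rack, board 150 x 110 mm with two notched uprights 110 mm apart (x), 60 mm high. The rod's shaft lies in the middle notches along the rack's x, nose to +x, axis 56 mm above the table; the grip hangs free beyond the -x end. Origin under its middle.
- keeper (a joint): Keeper: steel hook bar pivoting outside the near lug about an axis along y at x = 30, y = -92, z = 103 mm (cutter frame). 0 rad = down, level over the rod's neck, its inner face 8 mm off the lug; positive = raised (towards +z), 0.65 at most. It starts raised (0.45 to 0.6); a stiff pivot holds it where left, about 1 N at the tab moves it. It comes down only if the rod is within 1.5 mm of home.
- keeper_tab (a point): Top of the thumb tab, 12 x 16 mm, at the keeper's free end: press it down from above. With the keeper down it lies 60 mm from the pivot towards the cutter's -x, 7.5 mm above it and 4 mm further out (-y), so 110 mm above the table.
- box_a: Bystander: round wooden box of caramel, 90 mm in diameter, 30 mm high. Origin under its middle.
- box_b: Bystander: round wooden box of caramel, 110 mm in diameter, 32 mm high. Origin under its middle.
- empty_ring: Bystander: empty wooden ring, 90 mm in diameter, 28 mm high. Origin under its middle.
- spatula: Bystander: spatula lying on the table.

How it is judged:
By the outcome, as a careful person would: the job done as asked, in the order asked, and still so for the second after the job is handed in, with the robot touching nothing.
It also fails if it takes over 72 s, if anything falls off the work surface, if the arm or the gripper's body presses on something with over 40 N, if the wrist force passes 120 N, or if a joint passes its speed limit or range.

### The arm

A 6-joint arm with a two-finger parallel gripper is mounted at the origin on the work surface. World frame = base frame: x ahead of the robot, y to its left, z up, the work surface at z = 0. Lengths are in mm, angles in rad, forces in N, time in s.
With the tool pointing down it reaches from about 300 to 775 mm from the base axis. Payload 14.6 kg.
Tool frame: the origin (TCP) lies at the very end of the fingers, on their centre line; the grasp point (between the pads) lies 19 mm behind it; z points along the fingers, y is the direction in which the jaws open and shut (so a half turn about z gives the same grasp; the last joint's range is limited). The gripper opens to 94 mm and grips with 3 to 60 N. Pads are 16 mm wide; open, the fingers measure 119 mm over their backs; the gripper's body (75 mm by 177 mm) begins 78 mm behind the grasp point.
Start: joints at [1.236, 0.3, 1.521, -0, 1.321, -0.067], TCP at [145.533, 530.386, 205.446] pointing down, gripper open.
Joint ranges: [-3.03, 3.03], [-0.79, 2.21], [0.23, 2.52], [-1.04, 4.18], [0, 3.07], [-2.55, 2.55]. Speed limits (rad/s): [2.22, 2.22, 2.57, 3.14, 3.14, 3.14].

### API

Orientations are given as [roll, pitch, yaw] about the fixed x, y, z axes, in that order (R = Rz(yaw) Ry(pitch) Rx(roll)).
In Python, from cell import manip gives the robot as it stands.
- The arm moves only by the shell command python3 -m inch 'ROWS' [FORCE]. ROWS is a JSON object of lists of equal length, an entry for each row: "grip": the opening, from -1 (shut) to 1 (fully open), so that 0 is half open; "travel": the shift along the world's x, y, z in cm, a list of three; "turn": the turn, a rotation vector about the world's x, y, z in degrees, a list of three. A call has 1 to 10 rows; each row is the pose to reach, as a shift and turn from the pose measured when the call began; what a row does not reach only later rows make up. A row lasts 1/8 s, in which the tool goes at most 62.5 mm and 10.7 degrees, less where a joint would pass 70% of its speed; a pose out of reach is approached as far as the arm can. A call with a gripper value outside its range is refused whole. The fingers move at their own pace and stop on an object; FORCE is the grip in N (left out, the last holds). Time passes only in rows, so rows that repeat a pose let the fingers close. It gives the time, the measured TCP pose, the force and the opening at its end, in the units of the state.
- manip.read_state(): the state, without advancing time (a new reading comes with each control period).
- manip.camera(name): name is "side" or "top"; returns (picture, depth): 480x640x3 uint8, red, green, blue; 480x640 float32, mm along the optical axis (not along the pixel's ray), 0 where there is no reading.
- manip.calibration(name): a dict with "fx", "fy", "cx", "cy" (pixels), "world_from_camera" (4x4, takes a point from camera to world coordinates). Camera axes: x right, y up, looking along -z (the intrinsics and any distortion apply to the point x, -y, -z); pixel columns grow to the right and rows downward; lengths in mm; the calibration is good to about 2 mm. A picture is of the moment at which its call begins. calibration takes no time and is no camera call.
- manip.sign_off(): hands the job in, once; it reports no verdict.
Trained networks look in the newest picture that a camera, given by its name, has taken for a name from the list of things; names that differ only in an ending like _2 or _b are one class to them, and where a whole thing is asked for, a point or a joint stands for the part that bears it (a point fixed in the world has none). Each returns a list of dicts, best first, with "p" (0 to 1); they miss things now and then, are a little off and sometimes report something else, mostly with a low value. They report only what shows in the picture. A call takes as long as a camera call.
- manip.look_for(camera, label): "bbox" ([left, top, right, bottom] in pixels, round what is visible of it).
The state is a dict: "clock": time; "joints": joint angles; "qd": joint speeds; "effort": joint torques, N m; "eef_pos": TCP position; "eef_rot": TCP orientation; "wrist_force": force on the tool from outside, world axes, zero at the start; "moment": the same for the moment, N m; "finger_gap": finger opening in mm.
Only numpy, scipy, OpenCV 4.12 (cv2) and the standard library are available. Lean on these libraries where they do the work, as an engineer would, in place of code of your own. Each camera call takes 0.05 s, during which the arm holds its last target.

## Working session

There is one attempt and no reset: what is moved stays moved. The work goes in short steps, Python scripts to look and compute and a shell command to move; the robot and the scene stay as the last step left them, time stands still between calls to the robot, and variables do not carry over. Pictures are saved under pics/ and viewed, and the job is handed in when it is done.

```bash
ls; mkdir -p pics; python3 - <<'E'
from cell import manip
import cv2, numpy as np
s=manip.read_state(); print(s)
for n in ("side","top"):
    p,d=manip.camera(n)
    cv2.imwrite(f"pics/{n}0.png",p[:,:,::-1]); np.save(f"pics/{n}0d.npy",d)
    c=manip.calibration(n); print(n,{k:(np.round(v,4).tolist() if k=="world_from_camera" else v) for k,v in c.items()})
    for l in ("cutter","rod","rack","keeper","rod_grip","rod_nose","keeper_tab","near_bore","box_a","spatula"):
        print(n,l,[(np.round(r["bbox"],1).tolist(),round(r["p"],2)) for r in manip.look_for(n,l)][:3])
E
```

```text
pics
{'clock': 0.0, 'joints': array([ 1.23638096e+00,  3.00492100e-01,  1.52155081e+00, -3.96619433e-05,
        1.32070169e+00, -6.65986726e-02]), 'qd': array([-9.48757252e-04,  1.74969647e-03, -5.86202547e-05,  1.61377629e-03,
        1.22248501e-03, -1.35598766e-03]), 'effort': array([-3.80576123e-03, -5.31789351e+01, -3.52742457e+01,  7.06650387e-02,
        2.43756064e-02, -1.08206891e-04]), 'eef_pos': array([145.47393267, 530.15118002, 204.88761716]), 'eef_rot': array([-3.14044070e+00, -3.83298818e-05,  2.87378577e+00]), 'wrist_force': array([-0.31384231,  0.00663461,  0.20719811]), 'moment': array([-0.00199884, -0.0109322 , -0.01316354]), 'finger_gap': 94.22300146270176}
side {'fx': 538.2699129745233, 'fy': 538.2699129745233, 'cx': 314.656576426831, 'cy': 239.75926792854128, 'world_from_camera': [[0.8145, 0.394, -0.4258, -69.9694], [-0.5799, 0.5715, -0.5806, -820.6632], [0.0147, 0.7198, 0.694, 1134.6863], [0.0, 0.0, 0.0, 1.0]]}
side cutter [([255.0, 183.7, 382.6, 271.9], 0.78), ([282.5, 235.1, 298.0, 237.6], 0.56)]
side rod [([365.2, 327.9, 462.3, 358.6], 0.88)]
side rack [([3
[... 881 characters left out ...]
93.8, 292.3], 0.64)]
top rod [([437.0, 173.2, 460.4, 261.2], 0.7)]
top rack [([426.0, 184.8, 475.8, 242.1], 0.76), ([437.2, 178.1, 462.0, 266.6], 0.31)]
top keeper [([291.4, 234.4, 296.1, 254.8], 0.46)]
top rod_grip [([436.1, 174.8, 461.1, 268.2], 0.57), ([210.7, 141.3, 325.9, 262.7], 0.53), ([122.5, 193.0, 165.9, 236.7], 0.43)]
top rod_nose [([435.6, 175.9, 460.9, 266.1], 0.75), ([214.1, 144.7, 327.4, 264.9], 0.62)]
top keeper_tab [([291.9, 233.0, 296.7, 257.5], 0.42)]
top near_bore [([212.5, 139.6, 326.9, 263.0], 0.61), ([74.4, 266.3, 159.0, 351.5], 0.35)]
top box_a [([124.7, 193.0, 163.0, 237.7], 0.89), ([157.7, 257.6, 193.0, 291.7], 0.6)]
top spatula [([72.4, 268.3, 154.9, 352.2], 0.65)]
```

View pics/side0.png

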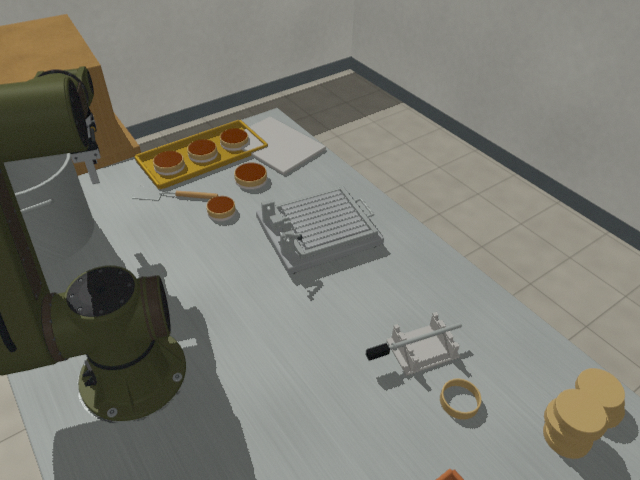

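View pics/top0.png

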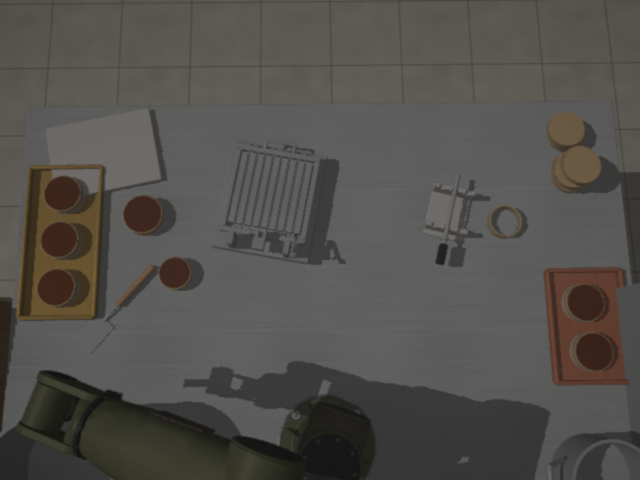

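```bash
python3 - <<'E'
import cv2
a=cv2.imread("pics/side0.png"); b=cv2.imread("pics/top0.png")
cv2.imwrite("pics/s_cut.png",cv2.resize(a[165:285,240:400],None,fx=5,fy=5,interpolation=cv2.INTER_CUBIC))
cv2.imwrite("pics/s_rod.png",cv2.resize(a[290:390,350:480],None,fx=6,fy=6,interpolation=cv2.INTER_CUBIC))
cv2.imwrite("pics/t_cut.png",cv2.resize(b[130:275,205:345],None,fx=4,fy=4,interpolation=cv2.INTER_CUBIC))
cv2.imwrite("pics/t_rod.png",cv2.resize(b[160:280,410:490],None,fx=5,fy=5,interpolation=cv2.INTER_CUBIC))
E
```

```text
(no output)
```

View crops.

View pics/s_cut.png

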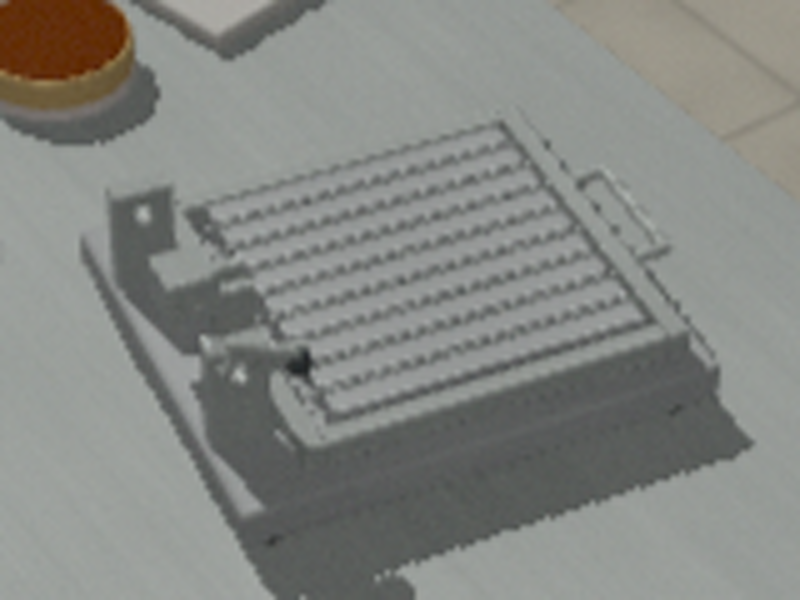

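View pics/s_rod.png

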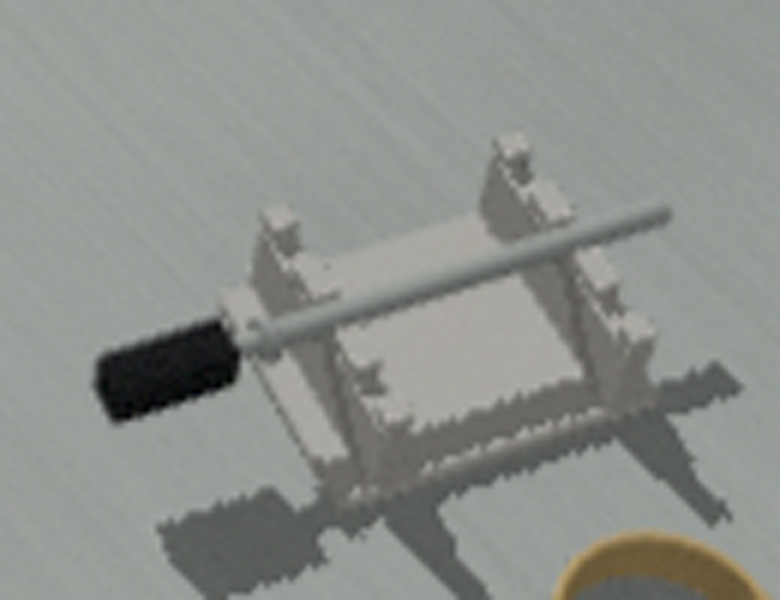

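View pics/t_cut.png

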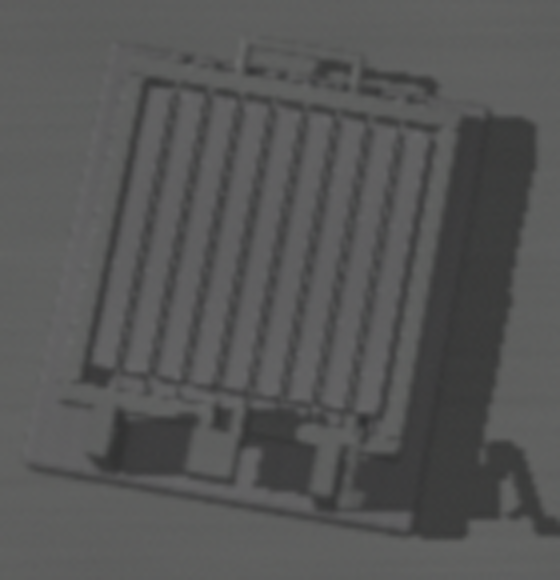

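View pics/t_rod.png

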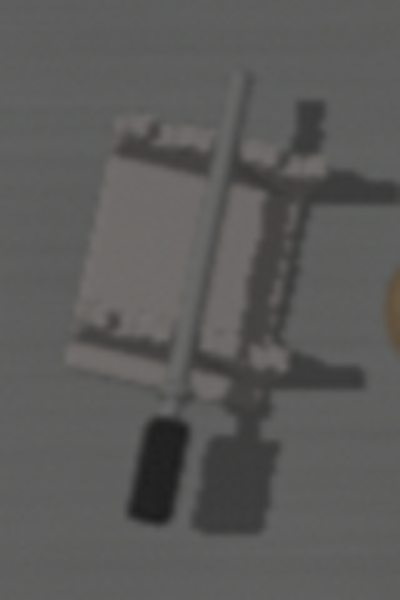

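```bash
cat > h.py <<'E'
import numpy as np, cv2
from cell import manip
def cloud(d,c,rows=None):
    v,u=np.mgrid[0:480,0:640]
    ok=d>0
    x=(u-c["cx"])/c["fx"]*d; y=-(v-c["cy"])/c["fy"]*d
    P=np.stack([x,y,-d],-1)@np.array(c["world_from_camera"])[:3,:3].T+np.array(c["world_from_camera"])[:3,3]
    P[~ok]=np.nan
    return P
def proj(P,c):
    W=np.linalg.inv(np.array(c["world_from_camera"])); Q=np.asarray(P,float)@W[:3,:3].T+W[:3,3]
    return np.stack([c["cx"]+c["fx"]*Q[...,0]/-Q[...,2], c["cy"]-c["fy"]*Q[...,1]/-Q[...,2]],-1)
E
python3 - <<'E'
from h import *
print([k for k in manip.calibration("top")])
for n,boxes in (("top",{"cut":(205,345,130,275),"rod":(430,482,165,275)}),("side",{"cut":(240,400,165,285),"rod":(355,480,300,385)})):
    d=np.load(f"pics/{n}0d.npy"); P=cloud(d,manip.calibration(n))
    for k,(a,b,e,f) in boxes.items():
        Q=P[e:f,a:b].reshape(-1,3); z=Q[:,2]; z=z[np.isfinite(z)]
        h,ed=np.histogram(z,bins=np.arange(-10,150,4)); print(n,k,len(z),dict(zip(ed[:-1].astype(int).tolist(),h.tolist())))
E
```

```text
['fx', 'fy', 'cx', 'cy', 'world_from_camera']
top cut 20209 {-10: 480, -6: 2097, -2: 3549, 2: 2454, 6: 711, 10: 68, 14: 12, 18: 17, 22: 24, 26: 50, 30: 195, 34: 802, 38: 1362, 42: 937, 46: 440, 50: 611, 54: 1744, 58: 2335, 62: 1362, 66: 321, 70: 29, 74: 12, 78: 10, 82: 15, 86: 23, 90: 24, 94: 37, 98: 22, 102: 27, 106: 88, 110: 143, 114: 80, 118: 23, 122: 6, 126: 8, 130: 7, 134: 16, 138: 13, 142: 3}
top rod 5696 {-10: 169, -6: 718, -2: 1351, 2: 1059, 6: 643, 10: 450, 14: 187, 18: 44, 22: 31, 26: 28, 30: 33, 34: 24, 38: 30, 42: 41, 46: 62, 50: 88, 54: 136, 58: 211, 62: 200, 66: 124, 70: 41, 74: 6, 78: 0, 82: 0, 86: 0, 90: 0, 94: 0, 98: 0, 102: 0, 106: 0, 110: 0, 114: 0, 118: 0, 122: 0, 126: 0, 130: 0, 134: 0, 138: 0, 142: 0}
side cut 19127 {-10: 27, -6: 1071, -2: 5014, 2: 3857, 6: 493, 10: 86, 14: 126, 18: 137, 22: 145, 26: 180, 30: 286, 34: 432, 38: 661, 42: 420, 46: 149, 50: 258, 54: 856, 58: 2072, 62: 1013, 66: 107, 70: 30, 74: 36, 78: 45, 82: 56, 86: 63, 90: 76, 94: 47, 98: 29, 102: 39, 106: 57, 110: 104, 114: 65, 118: 13, 122: 10, 126: 9, 130: 7, 134: 9, 138: 11, 142: 3}
side rod 10585 {-10: 10, -6: 786, -2: 4211, 2: 2433, 6: 580, 10: 739, 14: 172, 18: 77, 22: 78, 26: 94, 30: 77, 34: 67, 38: 48, 42: 67, 46: 105, 50: 110, 54: 162, 58: 325, 62: 263, 66: 122, 70: 58, 74: 1, 78: 0, 82: 0, 86: 0, 90: 0, 94: 0, 98: 0, 102: 0, 106: 0, 110: 0, 114: 0, 118: 0, 122: 0, 126: 0, 130: 0, 134: 0, 138: 0, 142: 0}
```

```bash
cat >> h.py <<'E'
def rays(c,u,v):
    W=np.array(c["world_from_camera"])
    D=np.stack([(u-c["cx"])/c["fx"],-(v-c["cy"])/c["fy"],-np.ones_like(u,float)],-1)@W[:3,:3].T
    return W[:3,3],D   # depth = t
def hit_box(o,D,lo,hi):
    with np.errstate(all='ignore'):
        a=(np.array(lo)-o)/D; b=(np.array(hi)-o)/D
    t0=np.minimum(a,b).max(-1); t1=np.maximum(a,b).min(-1)
    return np.where((t1>=t0)&(t0>0),t0,np.inf)
def hit_cylx(o,D,x0,x1,r):
    A=(D[:,1:]**2).sum(1); B=(D[:,1:]*o[1:]).sum(1); C=(o[1:]**2).sum()-r*r
    q=B*B-A*C; t=(-B-np.sqrt(np.maximum(q,0)))/A; x=o[0]+t*D[:,0]
    t=np.where((q>0)&(x>=x0)&(x<=x1),t,np.inf)
    for xe in (x0,x1):
        te=(xe-o[0])/D[:,0]; p=o[1:]+te[:,None]*D[:,1:]
        t=np.minimum(t,np.where((p**2).sum(1)<=r*r,te,np.inf))
    return t
def Rz(a): return np.array([[np.cos(a),-np.sin(a),0],[np.sin(a),np.cos(a),0],[0,0,1]])
def loc(o,D,p,R): return (o-p)@R, D@R
def multi(n,k):
    ps=[];ds=[]
    for _ in range(k):
        p,d=manip.camera(n); ps.append(p.astype(np.float32)); ds.append(np.where(d>0,d,np.nan))
    return np.mean(ps,0), np.nanmedian(ds,0), np.nanmean(ds,0)
E
python3 - <<'E'
from h import *
for n in("top","side"):
    p,md,mn=multi(n,8); np.savez(f"pics/{n}1.npz",p=p,md=md,mn=mn)
    print(n,np.isnan(md).sum())
    P=cloud(np.nan_to_num(md),manip.calibration(n))
    Q=P[60:160,300:420] if n=="top" else P[260:300,180:300]
    print("table z",np.nanmedian(Q[...,2]),np.nanstd(Q[...,2]))
print(manip.read_state()["clock"])
E
```

```text
top 0
table z -1.5781007244829652 372.37207891755355
side 41
table z 1.27474487648567 6.933775439958015
1.9h.py:36: RuntimeWarning: All-NaN slice encountered
  return np.mean(ps,0), np.nanmedian(ds,0), np.nanmean(ds,0)
h.py:36: RuntimeWarning: Mean of empty slice
  return np.mean(ps,0), np.nanmedian(ds,0), np.nanmean(ds,0)
```

```bash
cat > fitc.py <<'E'
from h import *
from scipy.optimize import minimize
import sys
def cutter_depth(o,D,q):
    x,y,yaw,dz,sx,bx,kx,ka=q
    O,E=loc(o,D,np.array([x,y,dz]),Rz(yaw))
    t=-O[2]/E[:,2]   # table
    for lo,hi in (((sx,-135,0),(sx+307,135,40)),((bx,-100,0),(bx+200,100,60)),((-18,-81,40),(18,-67,113)),((-18,67,40),(18,81,113)),((kx-15,-15,80),(kx+15,15,110))):
        t=np.minimum(t,hit_box(O,E,lo,hi))
    # keeper: rotate about y axis at (30,-92,103); a positive raises -x side
    a=ka; R=np.array([[np.cos(a),0,np.sin(a)],[0,1,0],[-np.sin(a),0,np.cos(a)]])  # maps (-1,0,0)->(-c,0,+s)
    K,F=loc(O,E,np.array([30,-92,103]),R)
    t=np.minimum(t,hit_box(K,F,(-60,-3,-4),(8,3,4)))
    t=np.minimum(t,hit_box(K,F,(-66,-12,3),(-54,4,7.5)))
    return t
def setup(n,uv,f):
    c=manip.calibration(n); a,b,e,g=uv
    S=3 # supersample not used
    v,u=np.mgrid[e:g,a:b]; u=u.ravel().astype(float);v=v.ravel().astype(float)
    o,D=rays(c,u,v); d=f["mn"][e:g,a:b].ravel()
    return o,D,d
if __name__=="__main__":
  for n,uv in (("top",(205,335,132,270)),("side",(245,390,172,285))):
    f=np.load(f"pics/{n}1.npz"); o,D,d=setup(n,uv,f)
    def cost(q):
        r=np.nan_to_num(cutter_depth(o,D,q)-d,posinf=50); return np.mean(np.minimum(np.abs(r),25))
    P=cloud(np.nan_to_num(f["md"]),manip.calibration(n))
    u0=(259,243) if n=="top" else (282,219)
    w=P[u0[1],u0[0]]; print("knuckle guess",w)
    best=None
    for yaw in (-0.1,-0.15,-0.25):
        q=np.array([w[0],w[1],yaw,0,-40,40,0,0.5])
        for it in range(4):
            s=np.array([8,8,.05,2,8,8,4,.1])/(1+it)
            sim=np.vstack([q]+[q+s*np.eye(8)[i]*(1 if it%2 else -1) for i in range(8)])
            r=minimize(cost,q,method="Nelder-Mead",options=dict(initial_simplex=sim,maxiter=900,xatol=.01,fatol=1e-5,adaptive=True)); q=r.x
        if best is None or r.fun<best.fun: best=r
        print(n,yaw,round(r.fun,3),np.round(r.x,3))
    np.save(f"pics/cut_{n}.npy",best.x)
    res=(cutter_depth(o,D,best.x)-d).reshape(uv[3]-uv[2],-1)
    im=np.clip(res*5+128,0,255).astype(np.uint8); cv2.imwrite(f"pics/res_{n}.png",cv2.resize(im,None,fx=4,fy=4,interpolation=0))
E
python3 fitc.py
```

```text
knuckle guess [517.79999514 168.24431078 109.37407316]
top -0.1 4.195 [ 5.24696e+02  1.71210e+02 -1.90000e-01  3.36000e-01 -2.52870e+01
  4.64750e+01 -5.96700e+00  4.49000e-01]
top -0.15 4.199 [ 5.24661e+02  1.71165e+02 -1.89000e-01  4.00000e-01 -2.53730e+01
  4.65710e+01 -5.93000e+00  4.14000e-01]
top -0.25 4.253 [ 5.28159e+02  1.70542e+02 -1.90000e-01  3.94000e-01 -2.88300e+01
  4.29970e+01 -9.48400e+00  3.89000e-01]
knuckle guess [530.8620393  157.88682816 111.1603934 ]
side -0.1 4.362 [ 5.21916e+02  1.72351e+02 -1.89000e-01  1.35400e+00 -2.15640e+01
  4.99670e+01 -2.68600e+00  4.78000e-01]
side -0.15 4.48 [ 5.25726e+02  1.71520e+02 -1.88000e-01  1.37800e+00 -2.56290e+01
  4.61190e+01 -6.60700e+00  4.77000e-01]
side -0.25 4.446 [ 5.24497e+02  1.72268e+02 -1.90000e-01  1.39500e+00 -2.46130e+01
  4.72510e+01 -5.24600e+00  4.70000e-01]
```

```bash
python3 - <<'E'
import cv2,numpy as np
a=cv2.imread("pics/res_top.png");b=cv2.imread("pics/res_side.png")
cv2.imwrite("pics/res.png",np.hstack([cv2.resize(a,(400,425)),cv2.resize(b,(400,425))]))
E
```

```text
(no output)
```

View pics/res.png

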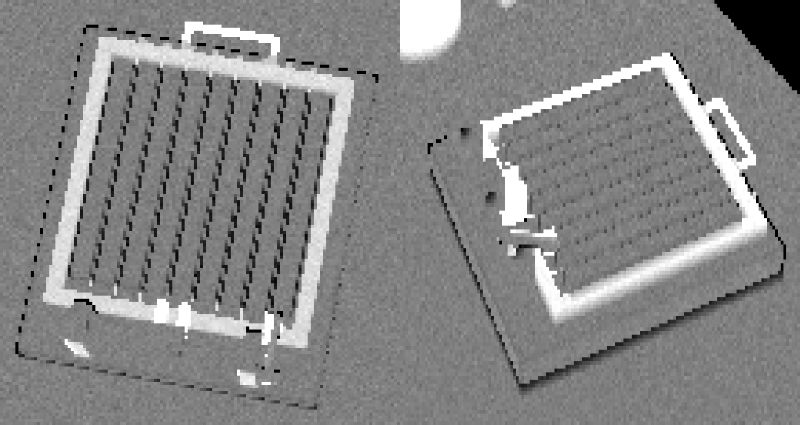

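```bash
python3 - <<'E'
from h import *
for n in("top","side"):
    f=np.load(f"pics/{n}1.npz"); q=np.load(f"pics/cut_{n}.npy")
    P=cloud(np.nan_to_num(f["mn"]),manip.calibration(n)).reshape(-1,3)
    C=(P-[q[0],q[1],q[3]])@Rz(q[2])
    # occupancy map of z in cutter frame near hinge (x rows 4mm, y cols 4mm), max z
    m=(abs(C[:,1])<115)&(C[:,0]>-40)&(C[:,0]<75)&(C[:,2]>30)
    xs=np.arange(-40,76,4); ys=np.arange(-112,116,4)
    G=np.full((len(xs),len(ys)),-1)
    for p in C[m]:
        i=int((p[0]+40)//4); j=int((p[1]+112)//4)
        if 0<=i<len(xs) and 0<=j<len(ys): G[i,j]=max(G[i,j],p[2])
    print(n)
    for i in range(len(xs)): print("%4d"%xs[i]," ".join("%3s"%(g if g>0 else ".") for g in G[i]))
E
```

```text
top
 -40   .   .   .   .   .   .   .   .   .   .   .   .   .   .   .   .   .   .   .   .   .   .   .   .   .   .   .   .   .   .   .   .   .   .   .   .   .   .   .   .   .   .   .   .   .   .   .   .   .   .   .   .   .   .   .   .   .
 -36   .   .   .   .   .   .   .   .   .   .   .   .   .   .   .   .   .   .   .   .   .   .   .   .   .   .   .   .   .   .   .   .   .   .   .   .   .   .   .   .   .   .   .   .   .   .   .   .   .   .   .   .   .   .   .   .   .
 -32   .   . 142 137 135 139   .   .   .   .   .   .   .   .   .   .   .   .   .   .   .   .   .   .   .   .   .   .   .   .   .   .   .   .   .   .   .   .   .   .   .   .   .   .   .   .   .   .   .   .   .   .   .   .   .   .   .
 -28  36  36 139 139 140 139  33   .   .  37  34  38  36  36  34  39  35  34  35  39  37  35  35  37  36  35  33  38  35  37  31  41  35  36   .  38  37  31  30  38  35  34  30   .  38  34  41  37  34  34  40  37  34  41  30  36  37
 -24  39  40 138 137 138 137  38 105 112 112 110 106  39  38  39  38  39  40  42  40  42  41  41  38 110 107 103 110 110 106 103 109  39  41  39  38  42  41  39  40
[... 11722 characters left out ...]
8
  64  58   .   .  61  57  58  59  59  58  60  59  59  59   .  58  59  59  60  61  57  59  59  62  60  58   .  59  60  59  60  58  59  60  60  59  58  57  60  61  60  58  60  60  60   .  62  60   .  59  60  58   .  58  57  57  59   .
  68  58  57   .  58  61  60  59  60  59   .  58  60  60  60  60  59   .  61   .  60  60  59  61   .  60  58  58  62  60  61  58  59  59   .  60  61   .  59  60  62   .   .  55  59  60  60   .   .  60   .  59  58   .  55  59  57   .
  72  57  58   .  61  61   .  60   .  58   .  61  60   .  58  62  60  60  61   .  58  59  60  60  61  58  59  60  60  60   .   .  60   .  59  60  59   .  58  62  60  59  59  59  59  59   .  58  59  60  60  60   .   .  55  57  58  58
```

```bash
cat > fit2.py <<'E'
from h import *
from scipy.optimize import minimize
from fitc import setup
def model(o,D,Q0,q):
    hx,hy,kx,ka,b0,b1,a1,zb,zk=q   # hinge offset in Q0 frame; kx = knuckle in hinge frame
    x,y,yaw,dz,sx,bx=Q0[:6]
    O,E=loc(o,D,np.array([x,y,dz]),Rz(yaw))
    t=-O[2]/E[:,2]
    k=hx+kx
    B=[((sx,-135,0),(sx+307,135,40)),((bx,-100,0),(bx+200,100,60))]
    B+=[((hx-18,hy+s-7,40),(hx+18,hy+s+7,113)) for s in(-74,74)]
    B+=[((hx+12,hy-89,90),(hx+38,hy-81,zk))]
    B+=[((k-15,hy-15,80),(k+15,hy+15,110))]
    B+=[((k+b0,-a1,zb-6),(k+b1,a1,zb))]+[((k+14,hy+s-4,84),(k+b1,hy+s+4,94)) for s in(-11,11)]
    B+=[((k+b0,s*a1-8*s-8 ,zb-6),(k+300,s*a1-8*s+8,zb)) for s in(-1,1)]
    for lo,hi in B: t=np.minimum(t,hit_box(O,E,lo,hi))
    a=ka; R=np.array([[np.cos(a),0,np.sin(a)],[0,1,0],[-np.sin(a),0,np.cos(a)]])
    K,F=loc(O,E,np.array([hx+30,hy-92,103]),R)
    t=np.minimum(t,hit_box(K,F,(-64,-3,-5),(8,3,5)))
    t=np.minimum(t,hit_box(K,F,(-66,-12,0),(-54,4,7.5)))
    return t
for n,uv in (("top",(210,322,224,268)),("side",(248,312,190,265))):
    f=np.load(f"pics/{n}1.npz"); o,D,d=setup(n,uv,f); Q0=np.load(f"pics/cut_{n}.npy")
    def cost(q):
        r=np.nan_to_num(model(o,D,Q0,q)-d,posinf=60); return np.mean(np.minimum(np.abs(r),40))
    q=np.array([-3,0,-3,.5,25,43,116,58,108.])
    for it in range(8):
        s=np.array([4,2,4,.1,3,3,3,2,3])/(1+it/2)*(1 if it%2 else -1)
        r=minimize(cost,q,method="Nelder-Mead",options=dict(initial_simplex=np.vstack([q]+[q+s*np.eye(9)[i] for i in range(9)]),maxiter=800,xatol=.01,fatol=1e-5,adaptive=True)); q=r.x
    h=np.array([q[0],q[1],0])@Rz(Q0[2]).T+[Q0[0],Q0[1],Q0[3]]
    print(n,round(r.fun,3),np.round(q,2),"hinge world",np.round(h,2),"yaw",round(Q0[2],4), "sx rel",round(Q0[4]-q[0],2),"bx rel",round(Q0[5]-q[0],2))
    # curvature of cost w.r.t hx, kx
    for i in(0,1,2):
        print(i,[round(cost(q+np.eye(9)[i]*e),3) for e in(-2,-1,-.5,0,.5,1,2)])
    res=(model(o,D,Q0,q)-d).reshape(uv[3]-uv[2],-1)
    cv2.imwrite(f"pics/res2_{n}.png",cv2.resize(np.clip(res*5+128,0,255).astype(np.uint8),None,fx=6,fy=6,interpolation=0))
E
python3 fit2.py
python3 - <<'E'
import cv2,numpy as np
a=cv2.imread("pics/res2_top.png");b=cv2.imread("pics/res2_side.png"); print(a.shape,b.shape)
cv2.imwrite("pics/res2.png",np.vstack([a, np.pad(b,((0,0),(0,a.shape[1]-b.shape[1]),(0,0)))])[:, :][::1])
c=cv2.imread("pics/res2.png"); cv2.imwrite("pics/res2.png",cv2.resize(c,None,fx=.8,fy=.8))
E
```

```text
top 1.956 [-3.2100e+00  1.0000e-02 -2.7300e+00  5.3000e-01  2.5540e+01  3.9560e+01
  1.1732e+02  5.7820e+01  1.0903e+02] hinge world [5.2154e+02 1.7183e+02 3.4000e-01] yaw -0.1904 sx rel -22.07 bx rel 49.69
0 [np.float64(2.655), np.float64(2.356), np.float64(2.176), np.float64(1.956), np.float64(2.094), np.float64(2.277), np.float64(2.691)]
1 [np.float64(2.873), np.float64(2.408), np.float64(2.149), np.float64(1.956), np.float64(2.193), np.float64(2.46), np.float64(2.965)]
2 [np.float64(2.389), np.float64(2.178), np.float64(2.072), np.float64(1.956), np.float64(2.053), np.float64(2.164), np.float64(2.395)]
side 2.283 [ 4.0000e-02 -1.3000e-01 -2.7700e+00  5.4000e-01  2.4080e+01  3.9590e+01
  1.1673e+02  5.7020e+01  1.0880e+02] hinge world [521.93 172.22   1.35] yaw -0.1891 sx rel -21.61 bx rel 49.93
0 [np.float64(2.942), np.float64(2.62), np.float64(2.436), np.float64(2.283), np.float64(2.428), np.float64(2.649), np.float64(2.945)]
1 [np.float64(2.789), np.float64(2.491), np.float64(2.365), np.float64(2.283), np.float64(2.391), np.float64(2.522), np.float64(2.827)]
2 [np.float64(2.561), np.float64(2.432), np.float64(2.343), np.float64(2.283), np.float64(2.324), np.float64(2.418), np.float64(2.544)]
(264, 672, 3) (450, 384, 3)
```

View pics/res2.png

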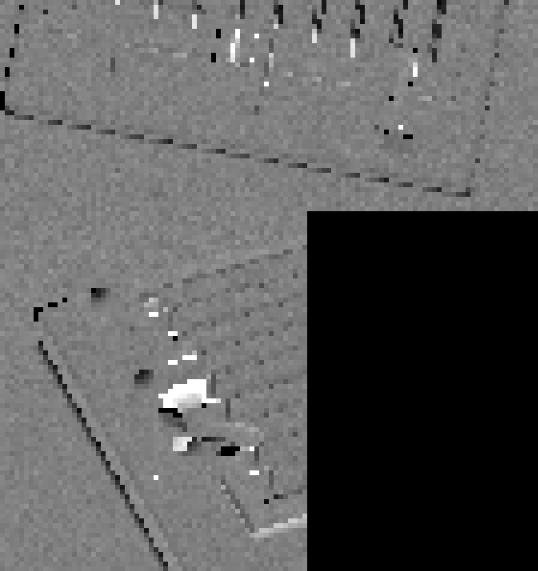

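```bash
cat > fitrod.py <<'E'
from h import *
from scipy.optimize import minimize
def rod_t(O,E):
    t=hit_cylx(O,E,0,181,6)
    t=np.minimum(t,hit_cylx(O,E,-6.5,0,10)); t=np.minimum(t,hit_cylx(O,E,-19,-6.5,5))
    return np.minimum(t,hit_box(O,E,(-75,-11,-12),(-19,11,12)))
def Rot(yaw,pit):  # pit>0: nose up
    c,s=np.cos(pit),np.sin(pit)
    return Rz(yaw)@np.array([[c,0,-s],[0,1,0],[s,0,c]])
if __name__=="__main__":
  for n,uv in (("top",(424,480,170,270)),("side",(358,470,305,380))):
    f=np.load(f"pics/{n}1.npz"); c=manip.calibration(n)
    v,u=np.mgrid[uv[2]:uv[3],uv[0]:uv[1]]; u=u.ravel()*1.;v=v.ravel()*1.
    o,D=rays(c,u,v); d=f["mn"][uv[2]:uv[3],uv[0]:uv[1]].ravel()
    def model(q):
        x,y,z,yaw,pit,rx,ry,dz=q
        t=-(o[2]-dz)/D[:,2]
        O,E=loc(o,D,np.array([x,y,z]),Rot(yaw,pit)); t=np.minimum(t,rod_t(O,E))
        O,E=loc(o,D,np.array([rx,ry,dz]),Rz(yaw)); 
        t=np.minimum(t,hit_box(O,E,(-75,-55,0),(75,55,10)))
        for s in(-1,1):
            for a,b in((-55,-40),(-30,-10),(10,30),(40,55)): pass
            t=np.minimum(t,hit_box(O,E,(s*55-5,-50,0),(s*55+5,50,42)))
        return t
    def cost(q): 
        r=np.nan_to_num(model(q)-d,posinf=40); return np.mean(np.minimum(np.abs(r),30))
    P=cloud(np.nan_to_num(f["md"]),c)
    g,nn=((441.5,254),(457,176)) if n=="top" else ((378,351.5),(460,326))
    G=P[int(g[1]),int(g[0])]; N=P[int(nn[1]),int(nn[0])]; print(G,N)
    # initial from rays at z=56
    def atz(p,z):
        oo,DD=rays(c,np.array([p[0]]),np.array([p[1]])); return oo+DD[0]*(z-oo[2])/DD[0,2]
    G=atz(g,60); N=atz(nn,58); yaw=np.arctan2(N[1]-G[1],N[0]-G[0]); e=np.array([np.cos(yaw),np.sin(yaw)])
    o0=G[:2]+47*e
    q=np.array([o0[0],o0[1],56,yaw,0,*(o0+80*e),0])
    for it in range(8):
        s=np.array([5,5,3,.04,.02,6,6,2])/(1+it/2)*(1 if it%2 else -1)
        r=minimize(cost,q,method="Nelder-Mead",options=dict(initial_simplex=np.vstack([q]+[q+s*np.eye(8)[i] for i in range(8)]),maxiter=800,xatol=.005,fatol=1e-5,adaptive=True)); q=r.x
    print(n,round(r.fun,3),np.round(q,3))
    R=Rot(q[3],q[4]); print("grip",np.round(q[:3]+R@[-47,0,0],2),"nose",np.round(q[:3]+R@[182,0,0],2))
    for i in(0,1,2): print(i,[round(cost(q+np.eye(8)[i]*e),3) for e in(-2,-1,-.5,0,.5,1,2)])
    res=(model(q)-d).reshape(uv[3]-uv[2],-1)
    cv2.imwrite(f"pics/res3_{n}.png",cv2.resize(np.clip(res*5+128,0,255).astype(np.uint8),(400,500) if n=="top" else (400,268),interpolation=0))
E
python3 fitrod.py
python3 -c "
import cv2,numpy as np
a=cv2.imread('pics/res3_top.png');b=cv2.imread('pics/res3_side.png')
cv2.imwrite('pics/res3.png',np.hstack([a,np.pad(b,((0,232),(0,0),(0,0)))]))"
```

```text
[ 489.11213182 -311.77272966   69.16313416] [ 706.07034269 -368.68587136   61.52505963]
top 2.713 [ 5.37949e+02 -3.26653e+02  5.61530e+01 -2.56000e-01  2.00000e-03
  6.17760e+02 -3.47178e+02  5.50000e-01]
grip [ 492.48 -314.77   56.07] nose [ 714.03 -372.68   56.47]
0 [np.float64(2.894), np.float64(2.778), np.float64(2.755), np.float64(2.713), np.float64(2.757), np.float64(2.822), np.float64(2.916)]
1 [np.float64(3.328), np.float64(2.995), np.float64(2.83), np.float64(2.713), np.float64(2.833), np.float64(2.997), np.float64(3.346)]
2 [np.float64(2.872), np.float64(2.781), np.float64(2.742), np.float64(2.713), np.float64(2.755), np.float64(2.781), np.float64(2.877)]
[ 488.0293748  -321.03756773   68.77214536] [ 708.26586114 -376.67138839   58.99080529]
side 2.478 [ 5.38165e+02 -3.26503e+02  5.68870e+01 -2.54000e-01 -1.00000e-03
  6.17844e+02 -3.47006e+02  1.00100e+00]
grip [ 492.67 -314.69   56.92] nose [ 714.32 -372.25   56.77]
0 [np.float64(2.628), np.float64(2.549), np.float64(2.51), np.float64(2.478), np.float64(2.523), np.float64(2.546), np.float64(2.629)]
1 [np.float64(2.864), np.float64(2.663), np.float64(2.597), np.float64(2.478), np.float64(2.583), np.float64(2.659), np.float64(2.854)]
2 [np.float64(2.748), np.float64(2.605), np.float64(2.547), np.float64(2.478), np.float64(2.547), np.float64(2.626), np.float64(2.766)]
```

View pics/res3.png

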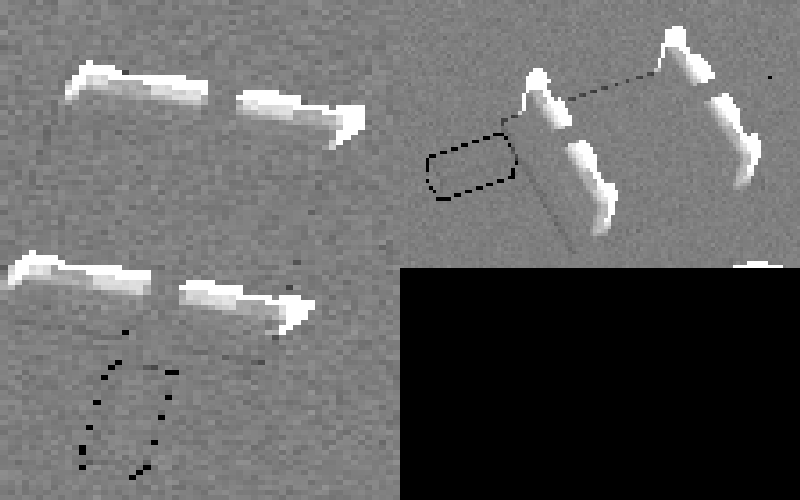

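```bash
python3 -m inch '{"grip":[0.3,0.3,0.3,0.3,0.3,0.3,0.3,0.3,0.3,0.3],"travel":[[2.1,-5.2,0.2],[4.2,-10.4,0.4],[6.3,-15.6,0.6],[8.4,-20.8,0.8],[10.5,-26,1],[12.6,-31.2,1.2],[14.7,-36.4,1.4],[16.8,-41.6,1.6],[18.9,-46.8,1.8],[21,-52,2]],"turn":[[0,0,-10],[0,0,-20],[0,0,-30],[0,0,-40],[0,0,-50],[0,0,-60],[0,0,-70],[0,0,-80],[0,0,-90],[0,0,-100]]}' 20
```

```text
clock: 3.15
eef_pos: [355.9, 8.5, 225.9]
eef_rot: [3.141, -0.001, 1.122]
wrist_force: [0.0, 0.7, 0.1]
finger_gap: 60.9
```

```bash
python3 -m inch '{"grip":[0.3,0.3,0.3,0.3,0.3,0.3,0.3,0.3,0.3,0.3],"travel":[[1.7,-4,-0.5],[3.4,-8,-1.5],[5.1,-12,-2.5],[6.8,-16,-4],[8.5,-20,-5.5],[10.2,-24,-7],[11.9,-28,-8.5],[13.67,-32.3,-10],[13.67,-32.3,-10.6],[13.67,-32.3,-10.6]],"turn":[[0,0,-10],[0,0,-20],[0,0,-30],[0,0,-40],[0,0,-50],[0,0,-60],[0,0,-70],[0,0,-78.9],[0,0,-78.9],[0,0,-78.9]]}' 20
python3 - <<'E'
from h import *
p,d=manip.camera("side"); cv2.imwrite("pics/s2.png",p[:,:,::-1]); cv2.imwrite("pics/s2c.png",cv2.resize(p[230:400,310:500,::-1],None,fx=4,fy=3.5,interpolation=cv2.INTER_CUBIC))
print(manip.read_state())
E
```

```text
clock: 4.4
eef_pos: [492.2, -314.0, 119.4]
eef_rot: [3.141, 0.001, -0.253]
wrist_force: [0.6, -0.9, 0.0]
finger_gap: 61.1
{'clock': 4.45, 'joints': array([-6.29711889e-01,  4.54390029e-01,  1.51550375e+00, -7.77980113e-04,
        1.17099991e+00,  1.19433420e+00]), 'qd': array([ 0.00736148, -0.01867898, -0.00249455, -0.00047205,  0.00194373,
        0.00159835]), 'effort': array([-7.39857964e-01, -5.78879678e+01, -3.28344584e+01,  2.00021546e-02,
       -1.21594090e-01,  1.18829403e-02]), 'eef_pos': array([ 492.46970436, -313.80364266,  120.14271818]), 'eef_rot': array([ 3.14066909e+00, -3.86381475e-04, -2.52947019e-01]), 'wrist_force': array([-0.34966326,  0.52846813,  0.43552501]), 'moment': array([ 0.00892748,  0.15635912, -0.0549906 ]), 'finger_gap': 61.14434743608713}
```

View pics/s2c.png

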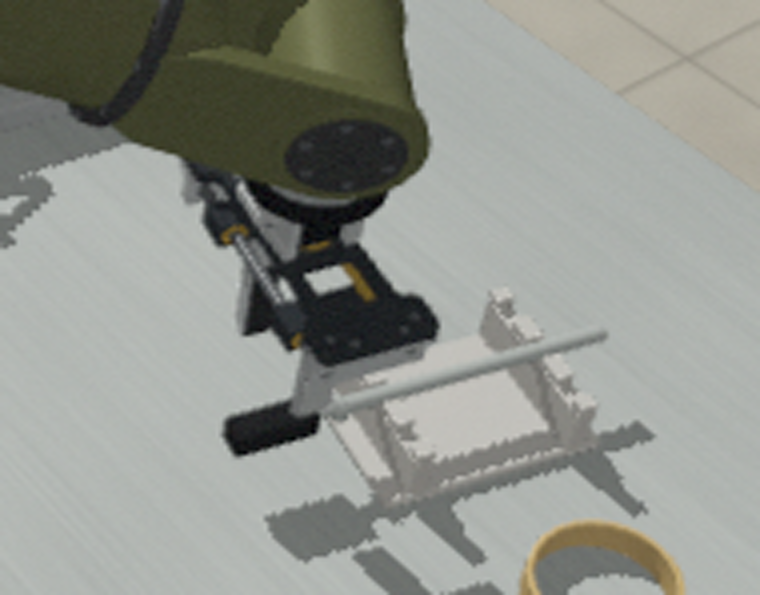

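```bash
python3 -m inch '{"grip":[0.3,0.3,0.3,0.3,-1,-1,-1,-1,-1,-1],"travel":[[0,-0.09,-3],[0,-0.09,-6],[0,-0.09,-8],[0,-0.09,-8.3],[0,-0.09,-8.3],[0,-0.09,-8.3],[0,-0.09,-8.3],[0,-0.09,-8.3],[0,-0.09,-8.3],[0,-0.09,-8.3]],"turn":[[0,0,-0.1],[0,0,-0.1],[0,0,-0.1],[0,0,-0.1],[0,0,-0.1],[0,0,-0.1],[0,0,-0.1],[0,0,-0.1],[0,0,-0.1],[0,0,-0.1]]}' 50
```

```text
clock: 5.7
eef_pos: [492.5, -314.8, 37.3]
eef_rot: [3.141, -0.001, -0.255]
wrist_force: [-1.7, -0.3, 1.4]
finger_gap: 21.6
```

```bash
python3 -m inch '{"grip":[-1,-1,-1,-1,-1,-1,-1,-1],"travel":[[0,0,0.5],[0,0,1.5],[0,0,3],[0,0,5],[0,0,7],[0,0,9],[0,0,10],[0,0,10]],"turn":[[0,0,0],[0,0,0],[0,0,0],[0,0,0],[0,0,0],[0,0,0],[0,0,0],[0,0,0]]}' 50
python3 - <<'E'
from h import *
p,d=manip.camera("side"); cv2.imwrite("pics/s3c.png",cv2.resize(p[230:400,310:500,::-1],None,fx=4,fy=3.5,interpolation=cv2.INTER_CUBIC))
s=manip.read_state(); print(s["eef_pos"],s["wrist_force"],s["moment"],s["finger_gap"])
E
```

```text
clock: 6.7
eef_pos: [492.7, -314.9, 138.0]
eef_rot: [3.14, -0.002, -0.255]
wrist_force: [-0.5, 0.6, -1.7]
finger_gap: 22.0
[ 492.41542872 -314.71931025  137.14899069] [-0.30889989  0.50157178 -1.19995896] [ 0.0318494   0.23304448 -0.02430244] 21.653062424301577
```

View pics/s3c.png

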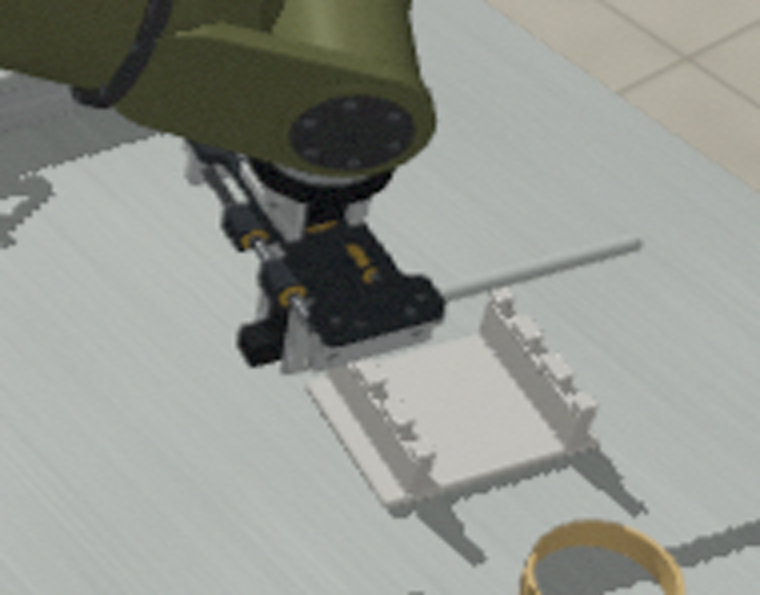

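```bash
python3 -m inch '{"grip":[-1,-1,-1,-1,-1,-1,-1,-1,-1,-1],"travel":[[-0.4,1.6,1],[-0.8,3.2,2],[-1.2,4.8,2],[-1.6,6.4,2],[-2,8,2],[-2.4,9.6,2],[-2.8,11.2,2],[-3.2,12.8,2],[-3.69,14.3,2],[-3.69,14.3,2]],"turn":[[0,0,10],[0,0,20],[0,0,30],[0,0,40],[0,0,50],[0,0,60],[0,0,70],[0,0,80],[0,0,90],[0,0,93.7]]}' 50
python3 - <<'E'
from h import *
p,d=manip.camera("side"); cv2.imwrite("pics/s4c.png",cv2.resize(p[160:360,210:420,::-1],None,fx=3.8,fy=3,interpolation=cv2.INTER_CUBIC))
p,d=manip.camera("top"); cv2.imwrite("pics/t4c.png",cv2.resize(p[130:350,200:460,::-1],None,fx=3,fy=2.7,interpolation=cv2.INTER_CUBIC))
s=manip.read_state(); print(s["eef_pos"],s["eef_rot"],s["wrist_force"],s["moment"],s["finger_gap"])
E
```

```text
clock: 8.0
eef_pos: [455.1, -170.9, 156.5]
eef_rot: [-3.141, -0.001, 1.385]
wrist_force: [0.8, 0.2, -2.0]
finger_gap: 21.5
[ 455.31088693 -171.48515681  156.60307521] [ 3.14137612e+00 -6.95729335e-04  1.38180924e+00] [-0.16961366 -0.45681648 -2.32434494] [-0.15627632  0.11043248  0.02126757] 21.350849518211053
```

View pics/s4c.png

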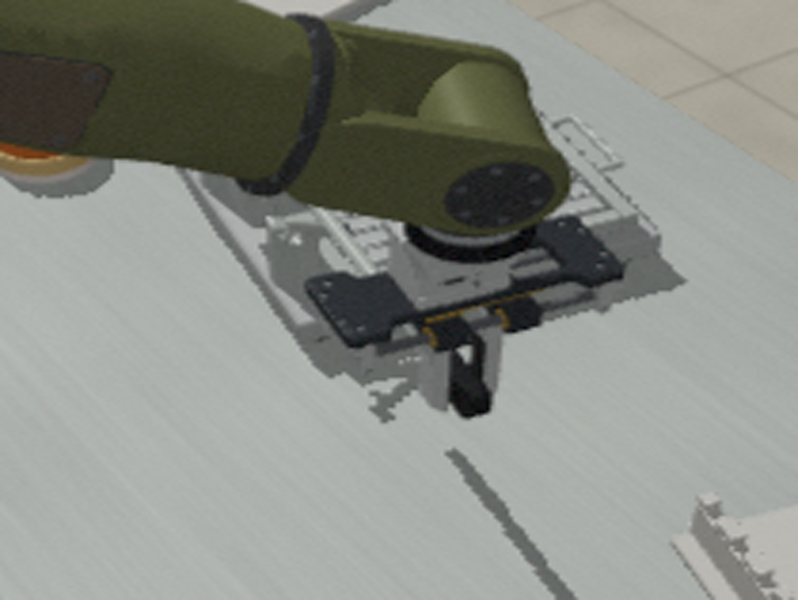

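View pics/t4c.png

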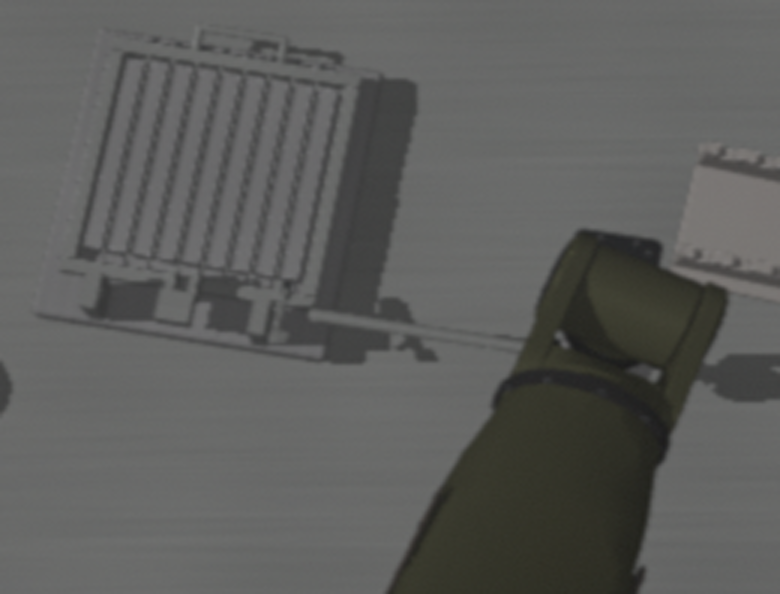

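```bash
python3 -m inch '{"grip":[-1,-1,-1,-1,-1],"travel":[[0,0,-3],[0,0,-6],[0,0,-7.6],[0,0,-8.04],[0,0,-8.04]],"turn":[[0,0,0],[0,0,0],[0,0,0],[0,0,0],[0,0,0]]}' 50
cat > fitheld.py <<'E'
from h import *
from fitrod import rod_t,Rot
from scipy.optimize import minimize
import sys
# fit visible shaft in top view: lateral line & height, in cutter frame (hinge H)
H=np.array([521.54,171.83,0.34]); YAW=-0.1904
def run(k=10):
    n="top"; c=manip.calibration(n); p,md,mn=multi(n,k)
    s=manip.read_state(); np.savez("pics/held.npz",p=p,mn=mn)
    P=cloud(np.nan_to_num(mn),c); C=(P-H)@Rz(YAW)
    # per-row bins along cutter y: cross-section
    m=(abs(C[...,0])<60)&(C[...,1]>-320)&(C[...,1]<-87)
    v,u=np.where(m); u0,u1,v0,v1=u.min(),u.max()+1,v.min(),v.max()+1
    Hm=C[v0:v1,u0:u1]
    vv,uu=np.mgrid[v0:v1,u0:u1]; mm=m[v0:v1,u0:u1].ravel()
    o,D=rays(c,uu.ravel()[mm]*1.,vv.ravel()[mm]*1.); d=mn[v0:v1,u0:u1].ravel()[mm]
    cc=Hm.reshape(-1,3)[mm]
    # nose estimate from eef
    e=s["eef_pos"]; g=(np.array([e[0],e[1],e[2]+19])-H)@Rz(YAW); print("grip in cutter frame (eef)",np.round(g,2),"yaw err",s["eef_rot"][2]-(YAW+np.pi/2))
    # visible part only
    ok=(cc[:,2]<120)&(cc[:,1]>g[1]+100)
    o_,D_=loc(o,D[ok],H,Rz(YAW)); d_=d[ok]; cc=cc[ok]
    def model(q):
        x,yn,z,yaw,pit=q
        O,E=loc(o_,D_,np.array([x,yn,z]),Rot(np.pi/2+yaw,pit)) # origin at nose
        return np.minimum(hit_cylx(O,E,-182,-1,6), np.where(True,np.inf,0))
    bg=-o_[2]/D_[:,2]
    def back(q):
        t=bg.copy()
        t=np.minimum(t,hit_box(o_,D_,(-22,-135,0),(285,135,40)))
        t=np.minimum(t,hit_box(o_,D_,(22,-117,50),(300,117,57.8)))
        return np.minimum(t,model(q))
    w=(cc[:,1]<-110)
    def cost(q):
        r=np.nan_to_num(back(q)-d_,posinf=40); return np.mean(np.minimum(np.abs(r),25)[w])
    q=np.array([g[0],g[1]+229,g[2],0,0.])
    for it in range(6):
        st=np.array([3,3,3,.02,.02])*(1 if it%2 else -1)/(1+it/2)
        r=minimize(cost,q,method="Nelder-Mead",options=dict(initial_simplex=np.vstack([q]+[q+st*np.eye(5)[i] for i in range(5)]),maxiter=600,xatol=.003,fatol=1e-6)); q=r.x
    print("nose in cutter frame x,y,z",np.round(q[:3],2),"yaw,pitch",np.round(q[3:],4),"cost",round(r.fun,3))
    for i in(0,1,2,3,4): print(i,[float(round(cost(q+np.eye(5)[i]*e*(1 if i<3 else .01)),3)) for e in(-2,-1,-.5,0,.5,1,2)])
    return q
if __name__=="__main__": run()
E
python3 fitheld.py; python3 -c "
from h import *
s=manip.read_state(); print(s['eef_pos'],s['eef_rot'],s['clock'])"
```

```text
clock: 8.72
eef_pos: [455.6, -171.7, 76.6]
eef_rot: [3.141, -0.001, 1.381]
wrist_force: [0.1, 0.5, -0.6]
finger_gap: 21.8
grip in cutter frame (eef) [-4.0000e-02 -3.4965e+02  9.4940e+01] yaw err 0.0013361225308026192
nose in cutter frame x,y,z [ 5.0000e-02 -1.1996e+02  9.4990e+01] yaw,pitch [-0.0017  0.    ] cost 1.303
0 [2.096, 1.674, 1.479, 1.303, 1.373, 1.571, 2.017]
1 [1.335, 1.313, 1.303, 1.303, 1.306, 1.317, 1.339]
2 [1.505, 1.367, 1.32, 1.303, 1.31, 1.331, 1.407]
3 [1.798, 1.539, 1.415, 1.303, 1.33, 1.421, 1.706]
4 [1.361, 1.32, 1.307, 1.303, 1.314, 1.344, 1.445]
[ 455.33253434 -171.49652779   76.28439016] [ 3.14126627e+00 -6.58762288e-04  1.38173245e+00] 9.225
```

```bash
python3 -m inch '{"grip":[-1,-1,-1,-1,-1,-1,-1],"travel":[[0.28,1.47,0],[0.57,2.95,0],[0.68,3.54,0],[0.72,3.73,0],[0.76,3.93,0],[0.77,4.03,0],[0.79,4.12,0]],"turn":[[0,0,0],[0,0,0],[0,0,0],[0,0,0],[0,0,0],[0,0,0],[0,0,0]]}' 50; python3 -c "
from h import *
s=manip.read_state(); e=s['eef_pos']; print((np.array([e[0],e[1],e[2]+19])-[521.54,171.83,0.34])@Rz(-.1904), s['eef_rot'][2]+.1904-np.pi/2, s['wrist_force'],s['moment'])"
```

```text
clock: 10.1
eef_pos: [463.2, -130.4, 76.3]
eef_rot: [3.141, -0.001, 1.381]
wrist_force: [-0.3, -0.2, -1.3]
finger_gap: 22.0
[-7.93738811e-02 -3.07809130e+02  9.49425312e+01] 0.0010670524210860677 [-0.27331485 -0.21614408 -1.27226183] [-0.20768424  0.10214449  0.03793615]
```

```bash
cat > st.py <<'E'
from h import *
s=manip.read_state(); e=s['eef_pos']; H=np.array([521.54,171.83,.34]); Y=-.1904
g=(np.array([e[0],e[1],e[2]+19])-H)@Rz(Y)
print("clk",round(s['clock'],2),"grip cut",np.round(g,2),"nose y",round(g[1]+229.7,1),"yawerr",round(s['eef_rot'][2]-Y-np.pi/2,4),"F cut",np.round(s['wrist_force']@Rz(Y),2),"M cut",np.round(s['moment']@Rz(Y),3),"gap",round(s['finger_gap'],2))
E
python3 -m inch '{"grip":[-1,-1,-1,-1],"travel":[[0.06,0.3,0],[0.11,0.59,0],[0.17,0.88,0],[0.23,1.18,0]],"turn":[[0,0,0],[0,0,0],[0,0,0],[0,0,0]]}' 50; python3 st.py
```

```text
clock: 10.6
eef_pos: [465.6, -118.4, 76.3]
eef_rot: [3.141, -0.001, 1.382]
wrist_force: [-0.1, 0.1, -1.2]
finger_gap: 21.6
clk 10.6 grip cut [-3.0000e-02 -2.9555e+02  9.4960e+01] nose y -65.8 yawerr 0.0011 F cut [-0.16  0.12 -1.21] M cut [-0.193 -0.002 -0.046] gap 21.57
```

```bash
python3 -m inch '{"grip":[-1,-1,-1,-1,-1,-1,-1,-1,-1],"travel":[[0.09,0.49,0],[0.19,0.98,0],[0.28,1.47,0],[0.38,1.96,0],[0.47,2.45,0],[0.57,2.95,0],[0.66,3.44,0],[0.74,3.83,0],[0.78,4.03,0]],"turn":[[0,0,0],[0,0,0],[0,0,0],[0,0,0],[0,0,0],[0,0,0],[0,0,0],[0,0,0],[0,0,0]]}' 50; python3 st.py
```

```text
clock: 11.72
eef_pos: [473.4, -77.8, 76.3]
eef_rot: [3.141, -0.001, 1.382]
wrist_force: [0.4, 0.4, -1.8]
finger_gap: 21.6
clk 11.72 grip cut [-4.0000e-02 -2.5426e+02  9.4930e+01] nose y -24.6 yawerr 0.0014 F cut [ 0.32  0.5  -1.82] M cut [-0.2    0.029  0.024] gap 21.55
```

```bash
python3 - <<'E'
from h import *
ps=[manip.camera("top")[0].astype(float) for _ in range(4)]; p=np.clip(np.mean(ps,0)*2,0,255).astype(np.uint8)
cv2.imwrite("pics/t5.png",cv2.resize(p[215:275,210:330,::-1],None,fx=6.5,fy=6.5,interpolation=cv2.INTER_CUBIC))
p,d=manip.camera("side"); cv2.imwrite("pics/s5.png",cv2.resize(p[165:285,230:390,::-1],None,fx=5,fy=5,interpolation=cv2.INTER_CUBIC))
E
```

```text
(no output)
```

View pics/t5.png

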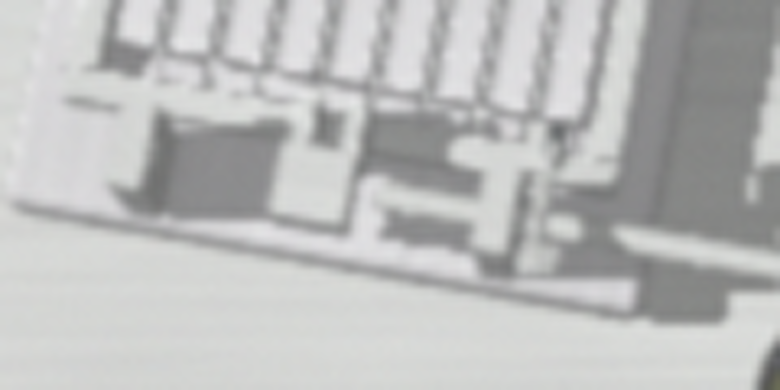

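View pics/s5.png

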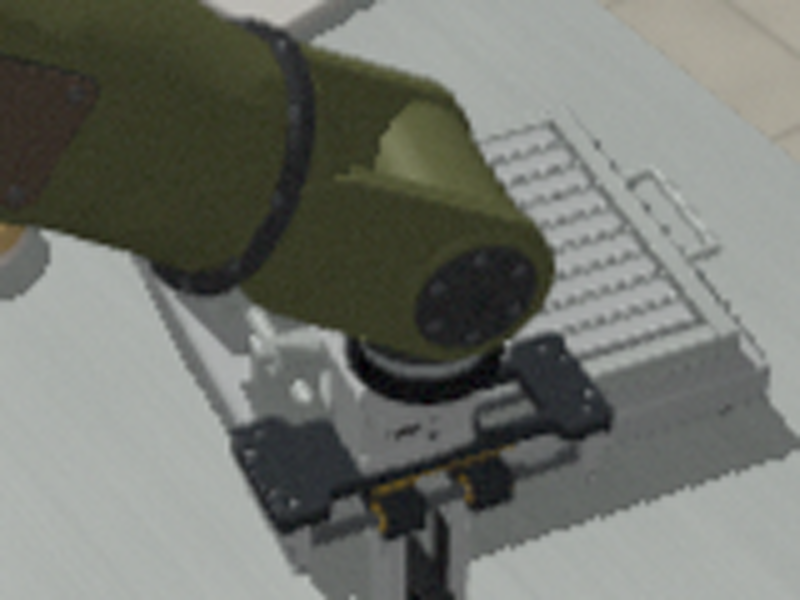

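```bash
python3 -m inch '{"grip":[-1,-1,-1,-1,-1,-1,-1,-1],"travel":[[0.38,-0.07,0],[0.77,-0.15,0],[0.77,-0.15,0],[0.84,0.34,0],[0.88,0.64,0],[0.91,0.84,0],[0.94,1.04,0],[0.95,1.14,0]],"turn":[[0,0,1.25],[0,0,2.5],[0,0,2.5],[0,0,2.5],[0,0,2.5],[0,0,2.5],[0,0,2.5],[0,0,2.5]]}' 50; python3 st.py
```

```text
clock: 12.98
eef_pos: [482.9, -66.6, 76.3]
eef_rot: [3.141, -0.001, 1.425]
wrist_force: [-0.5, 0.1, -0.9]
finger_gap: 21.4
clk 12.97 grip cut [   7.14 -241.47   94.97] nose y -11.8 yawerr 0.0448 F cut [-0.48 -0.   -0.87] M cut [-0.193  0.079  0.041] gap 21.38
```

```bash
python3 -m inch '{"grip":[-1,-1,-1,-1,-1,-1,-1,-1],"travel":[[0.05,0.3,0],[0.09,0.6,0],[-0.08,0.64,0],[-0.25,0.67,0],[-0.42,0.7,0],[-0.61,0.74,0],[-0.61,0.74,0],[-0.61,0.74,0]],"turn":[[0,0,0],[0,0,0],[0,0,-0.6],[0,0,-1.2],[0,0,-1.8],[0,0,-2.5],[0,0,-2.5],[0,0,-2.5]]}' 50; python3 st.py
```

```text
clock: 13.98
eef_pos: [476.7, -59.3, 76.3]
eef_rot: [3.141, -0.001, 1.382]
wrist_force: [-0.4, -0.9, -1.1]
finger_gap: 21.8
clk 13.97 grip cut [  -0.26 -235.41   94.97] nose y -5.7 yawerr 0.0012 F cut [-0.23 -0.94 -1.06] M cut [-0.27   0.195  0.195] gap 21.78
```

```bash
python3 -m inch '{"grip":[-1,-1,-1,-1,-1,-1,-1,-1,-1,-1],"travel":[[0.08,0.29,0],[0.13,0.59,0],[0.21,0.98,0],[0.3,1.47,0],[0.4,1.96,0],[0.49,2.45,0],[0.59,2.94,0],[0.68,3.44,0],[0.78,3.93,0],[0.87,4.42,0]],"turn":[[0,0,0],[0,0,0],[0,0,0],[0,0,0],[0,0,0],[0,0,0],[0,0,0],[0,0,0],[0,0,0],[0,0,0]]}' 50; python3 st.py
```

```text
clock: 15.22
eef_pos: [485.5, -14.7, 76.3]
eef_rot: [3.141, -0.001, 1.382]
wrist_force: [-1.9, -1.0, -1.7]
finger_gap: 21.3
clk 15.22 grip cut [-1.1000e-01 -1.9002e+02  9.4960e+01] nose y 39.7 yawerr 0.0013 F cut [-1.69 -1.32 -1.73] M cut [-0.345  0.323  0.264] gap 21.25
```

```bash
python3 -m inch '{"grip":[-1,-1,-1,-1,-1],"travel":[[0.1,0.49,0],[0.2,0.98,0],[0.3,1.47,0],[0.4,1.96,0],[0.46,2.26,0]],"turn":[[0,0,0],[0,0,0],[0,0,0],[0,0,0],[0,0,0]]}' 50; python3 st.py
python3 - <<'E'
from h import *
ps=[manip.camera("top")[0].astype(float) for _ in range(4)]; p=np.clip(np.mean(ps,0)*2,0,255).astype(np.uint8)
cv2.imwrite("pics/t6.png",cv2.resize(p[215:275,210:330,::-1],None,fx=6.5,fy=6.5,interpolation=cv2.INTER_CUBIC))
E
```

```text
clock: 15.85
eef_pos: [490.1, 8.2, 76.3]
eef_rot: [3.142, -0.001, 1.382]
wrist_force: [-2.4, -0.4, -1.4]
finger_gap: 21.7
clk 15.85 grip cut [ 5.0000e-02 -1.6666e+02  9.4930e+01] nose y 63.0 yawerr 0.0015 F cut [-2.26 -0.87 -1.35] M cut [-0.423  0.46   0.327] gap 21.71
```

View pics/t6.png

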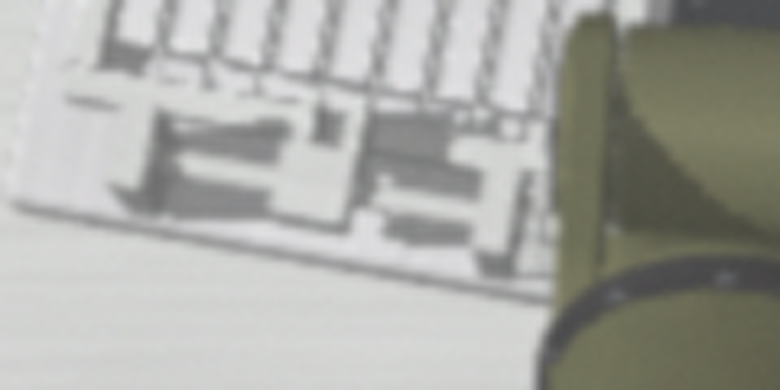

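```bash
python3 -m inch '{"grip":[-1,-1,-1,-1,-1,-1],"travel":[[0.04,0.25,0],[0.08,0.45,0],[0.12,0.64,0],[0.15,0.83,0],[0.19,1.03,0],[0.22,1.2,0]],"turn":[[0,0,0],[0,0,0],[0,0,0],[0,0,0],[0,0,0],[0,0,0]]}' 50; python3 st.py
```

```text
clock: 16.8
eef_pos: [492.3, 20.2, 76.3]
eef_rot: [3.141, -0.001, 1.382]
wrist_force: [-1.9, -1.8, -0.6]
finger_gap: 21.6
clk 16.8 grip cut [-2.0000e-02 -1.5445e+02  9.4930e+01] nose y 75.2 yawerr 0.0013 F cut [-1.5  -2.13 -0.63] M cut [-0.531  0.38   0.229] gap 21.6
```

```bash
python3 -m inch '{"grip":[-1,-1,-1,-1,-1,-1,-1,-1],"travel":[[0.06,0.3,0],[0.12,0.6,0],[0.18,0.9,0],[0.24,1.2,0],[0.3,1.5,0],[0.35,1.8,0],[0.4,2.05,0],[0.45,2.3,0]],"turn":[[0,0,0],[0,0,0],[0,0,0],[0,0,0],[0,0,0],[0,0,0],[0,0,0],[0,0,0]]}' 50; python3 st.py
```

```text
clock: 17.8
eef_pos: [496.8, 43.3, 76.3]
eef_rot: [3.141, -0.001, 1.382]
wrist_force: [-3.0, -1.5, -0.9]
finger_gap: 21.5
clk 17.8 grip cut [ 6.0000e-02 -1.3086e+02  9.4960e+01] nose y 98.8 yawerr 0.0013 F cut [-2.66 -2.04 -0.91] M cut [-0.537  0.476  0.215] gap 21.53
```

```bash
python3 -m inch '{"grip":[-1,-1,-1,-1],"travel":[[0.01,0.05,0],[0.02,0.1,0],[0.03,0.15,0],[0.04,0.2,0]],"turn":[[0,0,0],[0,0,0],[0,0,0],[0,0,0]]}' 50; python3 st.py
```

```text
clock: 18.3
eef_pos: [497.2, 45.3, 76.3]
eef_rot: [3.142, -0.001, 1.382]
wrist_force: [-2.8, -0.6, -1.3]
finger_gap: 21.3
clk 18.3 grip cut [ 3.0000e-02 -1.2885e+02  9.4930e+01] nose y 100.8 yawerr 0.0013 F cut [-2.63 -1.12 -1.33] M cut [-0.515  0.527  0.238] gap 21.29
```

```bash
python3 -m inch '{"grip":[-1,-1],"travel":[[0.01,0.05,0],[0.01,0.05,0]],"turn":[[0,0,0],[0,0,0]]}' 50; python3 st.py
```

```text
clock: 18.55
eef_pos: [497.3, 45.7, 76.3]
eef_rot: [3.142, -0.001, 1.382]
wrist_force: [-3.4, -3.1, 0.0]
finger_gap: 21.8
clk 18.55 grip cut [ 5.0000e-02 -1.2846e+02  9.4940e+01] nose y 101.2 yawerr 0.0012 F cut [-2.71 -3.67  0.02] M cut [-0.776  0.539  0.282] gap 21.77
```

```bash
python3 -m inch '{"grip":[-1,-1],"travel":[[0.01,0.05,0],[0.01,0.05,0]],"turn":[[0,0,0],[0,0,0]]}' 50; python3 st.py
```

```text
clock: 18.8
eef_pos: [497.3, 45.7, 76.2]
eef_rot: [-3.141, 0.0, 1.382]
wrist_force: [-3.8, -7.6, -0.3]
finger_gap: 21.6
clk 18.8 grip cut [ 1.0000e-02 -1.2842e+02  9.4910e+01] nose y 101.3 yawerr 0.0012 F cut [-2.34 -8.14 -0.35] M cut [-1.424  0.544  0.268] gap 21.61
```

```bash
python3 -m inch '{"grip":[-1,-1],"travel":[[0.01,0.05,0],[0.01,0.05,0]],"turn":[[0,0,0],[0,0,0]]}' 50; python3 st.py
```

```text
clock: 19.05
eef_pos: [497.3, 45.7, 76.3]
eef_rot: [-3.141, 0.001, 1.382]
wrist_force: [-3.8, -7.3, 0.1]
finger_gap: 21.4
clk 19.05 grip cut [ 3.0000e-02 -1.2845e+02  9.4930e+01] nose y 101.2 yawerr 0.0011 F cut [-2.33 -7.86  0.09] M cut [-1.423  0.527  0.241] gap 21.41
```

```bash
python3 -m inch '{"grip":[0.0,0.0,0.0,0.0,0.0,0.0,0.0,0.0],"travel":[[0,0,0],[0,0,0],[0,0,0],[0,0,1],[0,0,4],[0,0,8],[0,0,11],[0,0,11]],"turn":[[0,0,0],[0,0,0],[0,0,0],[0,0,0],[0,0,0],[0,0,0],[0,0,0],[0,0,0]]}' 50; python3 st.py
python3 - <<'E'
from h import *
ps=[manip.camera("top")[0].astype(float) for _ in range(4)]; p=np.clip(np.mean(ps,0)*2,0,255).astype(np.uint8)
cv2.imwrite("pics/t7.png",cv2.resize(p[215:275,210:330,::-1],None,fx=6.5,fy=6.5,interpolation=cv2.INTER_CUBIC))
p,d=manip.camera("side"); cv2.imwrite("pics/s7.png",cv2.resize(p[165:285,230:390,::-1],None,fx=5,fy=5,interpolation=cv2.INTER_CUBIC))
E
```

```text
clock: 20.05
eef_pos: [498.2, 45.8, 188.9]
eef_rot: [3.137, 0.0, 1.382]
wrist_force: [0.7, -0.0, -0.2]
finger_gap: 47.0
clk 20.05 grip cut [   0.94 -128.18  207.59] nose y 101.5 yawerr 0.0012 F cut [ 0.65  0.1  -0.21] M cut [-0.077  0.108  0.062] gap 47.02
```

View pics/t7.png

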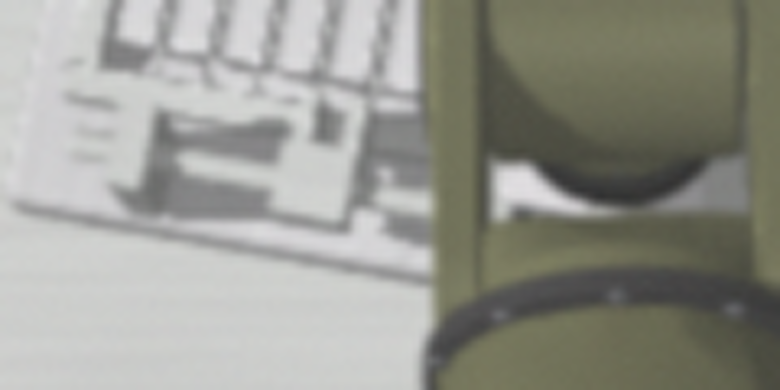

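View pics/s7.png

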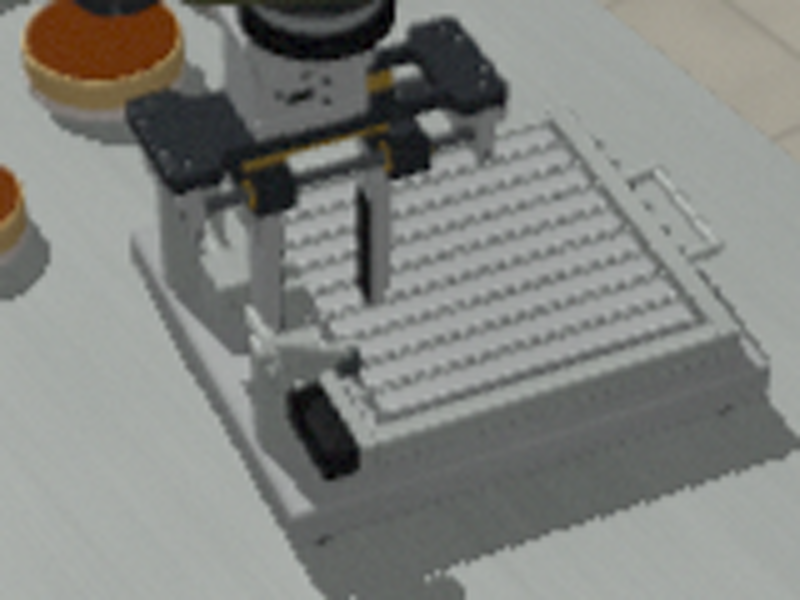

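```bash
cat > chk.py <<'E'
from h import *
from fitrod import rod_t,Rot
from scipy.optimize import minimize
H=np.array([521.93,172.22,1.35]); Y=-0.1891; c=manip.calibration("side")
p,md,mn=multi("side",8)
P=cloud(np.nan_to_num(mn),c); C=(P-H)@Rz(Y)
m=(C[...,0]>-30)&(C[...,0]<60)&(C[...,1]>-165)&(C[...,1]<-82)&(C[...,2]<150)
v,u=np.where(m); o,D=rays(c,u*1.,v*1.); d=mn[m]; O,E=loc(o,D,H,Rz(Y))
def model(q):
    ry,rz,ka,rx=q
    t=np.full(len(E),np.inf)
    for lo,hi in (((-22,-135,0),(285,135,40)),((49.8,-100,0),(249.8,100,60)),((-18,-81,40),(18,-67,113)),((12,-89,90),(38,-81,109)),((22,-117,51),(300,117,57)),((-400,-400,-5),(400,400,0))):
        t=np.minimum(t,hit_box(O,E,lo,hi))
    a,b=loc(O,E,np.array([rx,ry,rz]),Rot(np.pi/2,0)); t=np.minimum(t,rod_t(a,b))
    a=ka; R=np.array([[np.cos(a),0,np.sin(a)],[0,1,0],[-np.sin(a),0,np.cos(a)]])
    K,F=loc(O,E,np.array([30,-92,103.]),R)
    t=np.minimum(t,hit_box(K,F,(-64,-3,-5),(8,3,5))); return np.minimum(t,hit_box(K,F,(-66,-12,0),(-54,4,7.5)))
def cost(q): return np.mean(np.minimum(np.abs(np.nan_to_num(model(q)-d,posinf=40)),25))
for ka0 in(0.53,0.0):
    q=np.array([-81,95,ka0,0.])
    for it in range(5):
        st=np.array([3,2,.1,2])*(1 if it%2 else -1)/(1+it/2)
        r=minimize(cost,q,method="Nelder-Mead",options=dict(initial_simplex=np.vstack([q]+[q+st*np.eye(4)[i] for i in range(4)]),maxiter=400,xatol=.003,fatol=1e-6)); q=r.x
    print("collar y,z",np.round(q[:2],2),"keeper",round(q[2],3),"x",round(q[3],2),"cost",round(r.fun,3),"curv y",[float(round(cost(q+np.array([e,0,0,0])),3)) for e in(-2,-1,-.5,0,.5,1,2)])
E
python3 chk.py
```

```text
collar y,z [-79.86  93.9 ] keeper 0.543 x -0.82 cost 2.703 curv y [2.78, 2.718, 2.723, 2.703, 2.732, 2.782, 2.922]
collar y,z [-79.79  94.01] keeper -0.298 x -0.51 cost 3.636 curv y [3.812, 3.662, 3.667, 3.636, 3.667, 3.713, 3.822]h.py:36: RuntimeWarning: All-NaN slice encountered
  return np.mean(ps,0), np.nanmedian(ds,0), np.nanmean(ds,0)
h.py:36: RuntimeWarning: Mean of empty slice
  return np.mean(ps,0), np.nanmedian(ds,0), np.nanmean(ds,0)
```

```bash
python3 -m inch '{"grip":[-1,-1,-1,-1,-1,-1,-1,-1],"travel":[[0,0,0],[-0.6,1.2,0],[-1.2,2.4,0],[-1.86,3.54,0],[-1.86,3.54,-1],[-1.86,3.54,-2],[-1.86,3.54,-3],[-1.86,3.54,-3.3]],"turn":[[0,0,0],[0,0,0],[0,0,0],[0,0,0],[0,0,0],[0,0,0],[0,0,0],[0,0,0]]}' 20; python3 st.py
python3 - <<'E'
from h import *
p,d=manip.camera("side"); cv2.imwrite("pics/s8.png",cv2.resize(p[165:285,230:390,::-1],None,fx=5,fy=5,interpolation=cv2.INTER_CUBIC))
E
```

```text
clock: 21.7
eef_pos: [478.4, 80.8, 152.2]
eef_rot: [-3.14, 0.002, 1.381]
wrist_force: [-1.1, -0.9, 0.4]
finger_gap: -0.1
clk 21.7 grip cut [-25.15 -97.52 170.82] nose y 132.2 yawerr 0.0007 F cut [-0.88 -1.13  0.42] M cut [-0.113  0.044  0.019] gap -0.08
```

View pics/s8.png

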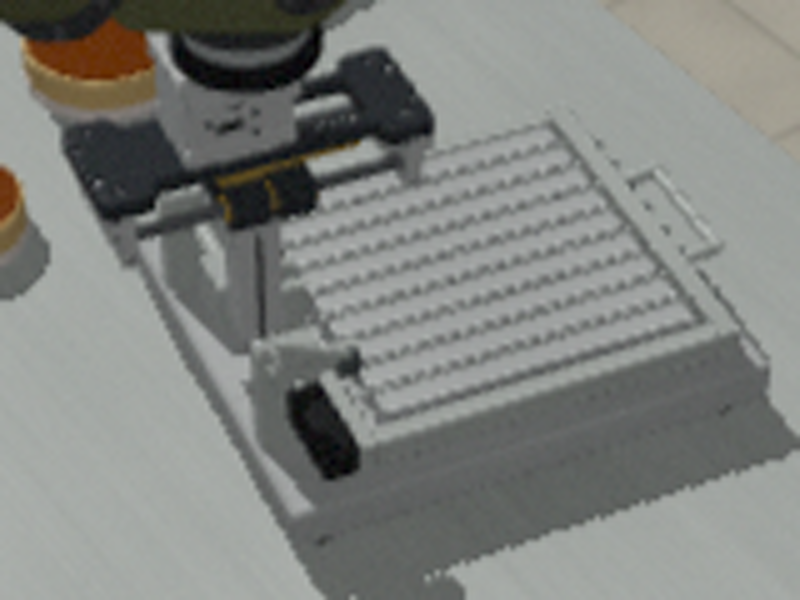

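```bash
python3 -m inch '{"grip":[-1,-1,-1,-1,-1,-1],"travel":[[0,0,-0.5],[0,0,-1],[0,0,-1.3],[-0.05,0.02,-1.6],[-0.1,0.02,-1.9],[-0.1,0.02,-2.2]],"turn":[[0,0,0],[0,0,0],[0,0,0],[0,0,0],[0,0,0],[0,0,0]]}' 20; python3 st.py
```

```text
clock: 22.5
eef_pos: [477.6, 81.1, 130.1]
eef_rot: [-3.14, 0.001, 1.381]
wrist_force: [-0.6, -1.1, -0.0]
finger_gap: 0.2
clk 22.5 grip cut [-26.   -97.44 148.8 ] nose y 132.3 yawerr 0.0008 F cut [-0.36 -1.21 -0.03] M cut [-0.061  0.091  0.063] gap 0.22
```

```bash
python3 -m inch '{"grip":[-1,-1,-1,-1,-1],"travel":[[0,0,-0.4],[-0.05,0.01,-0.8],[-0.1,0.02,-1.2],[-0.15,0.03,-1.5],[-0.15,0.03,-1.6]],"turn":[[0,0,0],[0,0,0],[0,0,0],[0,0,0],[0,0,0]]}' 20; python3 st.py
python3 - <<'E'
from h import *
p,d=manip.camera("side"); cv2.imwrite("pics/s9.png",cv2.resize(p[165:285,230:390,::-1],None,fx=5,fy=5,interpolation=cv2.INTER_CUBIC))
E
```

```text
clock: 23.12
eef_pos: [476.0, 81.4, 113.9]
eef_rot: [-3.14, 0.001, 1.381]
wrist_force: [-0.8, 0.8, 1.4]
finger_gap: 0.4
clk 23.12 grip cut [-27.61 -97.44 132.59] nose y 132.3 yawerr 0.0008 F cut [-0.97  0.63  1.43] M cut [-0.114  0.144  0.012] gap 0.44
```

View pics/s9.png

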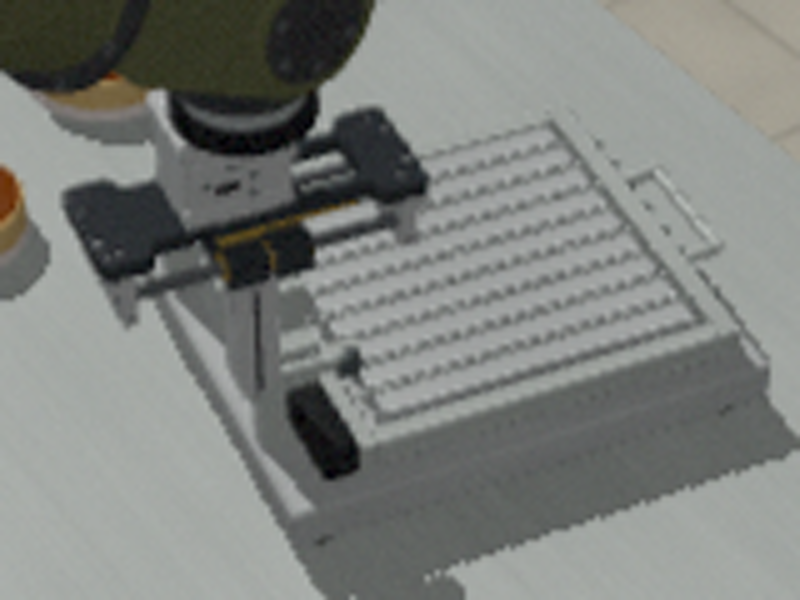

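Keeper is following down (bar now nearly level behind the collar, side crop ~(310,355)). Finish in small steps.

```bash
python3 -m inch '{"grip":[-1,-1,-1,-1],"travel":[[0,0,-0.1],[0,0,-0.2],[0,0,-0.3],[0,0,-0.3]],"turn":[[0,0,0],[0,0,0],[0,0,0],[0,0,0]]}' 20; python3 st.py
```

```text
clock: 23.68
eef_pos: [476.0, 81.3, 110.9]
eef_rot: [-3.14, 0.001, 1.381]
wrist_force: [0.5, 0.4, 1.0]
finger_gap: 0.3
clk 23.68 grip cut [-27.55 -97.46 129.54] nose y 132.2 yawerr 0.0008 F cut [0.47 0.47 1.02] M cut [-0.082  0.104 -0.054] gap 0.32
```

```bash
python3 -m inch '{"grip":[-1,-1],"travel":[[0,0,-0.06],[0,0,-0.06]],"turn":[[0,0,0],[0,0,0]]}' 20; python3 st.py
```

```text
clock: 23.92
eef_pos: [476.1, 81.4, 110.6]
eef_rot: [-3.14, 0.001, 1.381]
wrist_force: [-2.0, -0.1, 4.4]
finger_gap: 0.5
clk 23.93 grip cut [-27.51 -97.43 129.24] nose y 132.3 yawerr 0.0008 F cut [-1.96 -0.52  4.37] M cut [-0.198  0.478  0.026] gap 0.55
```

```bash
python3 -m inch '{"grip":[-1,-1],"travel":[[0,0,-0.06],[0,0,-0.06]],"turn":[[0,0,0],[0,0,0]]}' 20; python3 st.py;  python3 -m inch '{"grip":[-1,-1,-1,-1,-1,-1,-1,-1],"travel":[[0,0,0.3],[0,0,2],[0,0,5],[0,0,9],[-3,3,12],[-7,7,14],[-11,11,15],[-13,13,15]],"turn":[[0,0,0],[0,0,0],[0,0,0],[0,0,0],[0,0,0],[0,0,0],[0,0,0],[0,0,0]]}' 20; python3 st.py; python3 - <<'E'
from h import *
ps=[manip.camera("top")[0].astype(float) for _ in range(4)]; p=np.clip(np.mean(ps,0)*2,0,255).astype(np.uint8)
cv2.imwrite("pics/ta.png",cv2.resize(p[205:285,200:340,::-1],None,fx=5.5,fy=5.5,interpolation=cv2.INTER_CUBIC))
p,d=manip.camera("side"); cv2.imwrite("pics/sa.png",cv2.resize(p[165:285,230:390,::-1],None,fx=5,fy=5,interpolation=cv2.INTER_CUBIC)); cv2.imwrite("pics/sa_full.png",p[:,:,::-1])
E
```

```text
clock: 24.18
eef_pos: [476.1, 81.4, 110.5]
eef_rot: [-3.141, 0.001, 1.381]
wrist_force: [-3.9, -0.6, 7.4]
finger_gap: 0.2
clk 24.18 grip cut [-27.5  -97.41 129.15] nose y 132.3 yawerr 0.0008 F cut [-3.71 -1.36  7.45] M cut [-0.32   0.776  0.015] gap 0.16
clock: 25.18
eef_pos: [344.7, 212.8, 261.5]
eef_rot: [3.141, -0.0, 1.383]
wrist_force: [0.0, 0.0, 0.0]
finger_gap: 0.2
clk 25.18 grip cut [-181.43    6.74  280.16] nose y 236.4 yawerr 0.0024 F cut [0.   0.02 0.04] M cut [-0.103  0.06  -0.014] gap 0.23
```

View pics/ta.png

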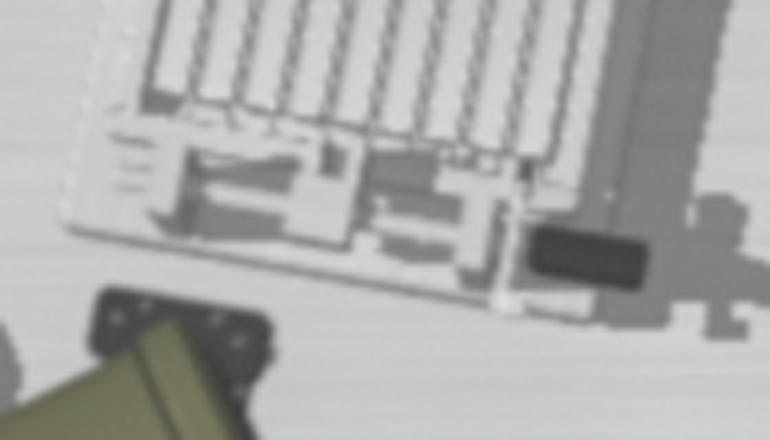

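View pics/sa.png

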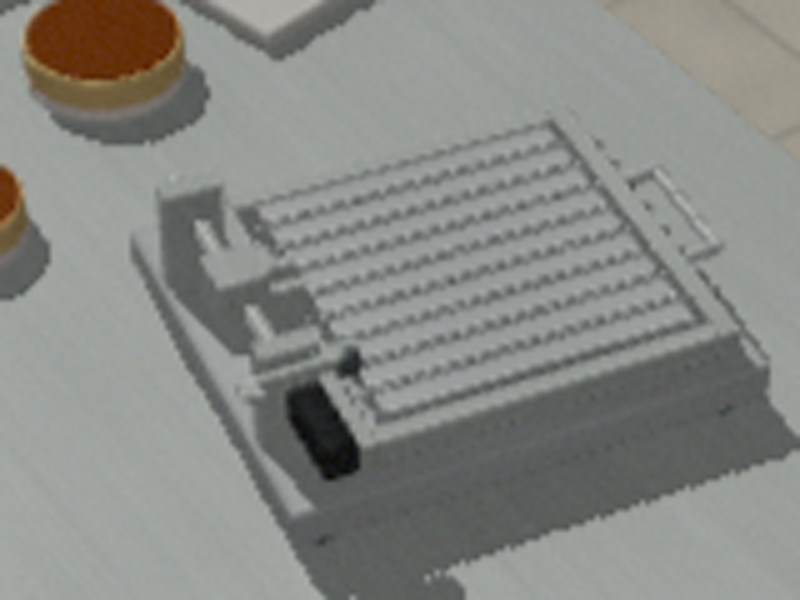

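```bash
python3 chk.py 2>/dev/null
```

```text
collar y,z [-79.75  93.97] keeper 0.038 x -0.5 cost 2.644 curv y [2.821, 2.676, 2.682, 2.644, 2.668, 2.71, 2.741]
collar y,z [-79.61  93.81] keeper 0.038 x -0.79 cost 2.653 curv y [2.724, 2.68, 2.69, 2.653, 2.682, 2.7, 2.753]
```

```bash
python3 - <<'E' 2>/dev/null
from h import *
for n,H,Y in(("top",[521.54,171.83,.34],-.1904),("side",[521.93,172.22,1.35],-.1891)):
    p,md,mn=multi(n,10); C=(cloud(np.nan_to_num(mn),manip.calibration(n))-np.array(H))@Rz(Y)
    C=C.reshape(-1,3)
    def st(lo,hi,zlo=95):
        m=(C[:,0]>lo[0])&(C[:,0]<hi[0])&(C[:,1]>lo[1])&(C[:,1]<hi[1])&(C[:,2]>zlo)&(C[:,2]<160); return m.sum(),np.round(np.median(C[m],0),2) if m.any() else None
    print(n,"tab",st((-38,-103),(-22,-89)),"lug top far",st((-14,69),(14,79),100),"near",st((-14,-79),(14,-69),100),"knuckle",st((-11,-12),(11,12)))
    for x in range(-38,34,8): print(x,st((x,-95),(x+8,-89),90),end=" ")
    # knuckle x extents
    m=(abs(C[:,1])<13)&(C[:,2]>103)&(C[:,2]<118)&(abs(C[:,0])<30); print("\nknuckle x range",np.percentile(C[m,0],[1,50,99]).round(2))
    m=(abs(C[:,1]-74)<5)&(C[:,2]>107)&(C[:,2]<119)&(abs(C[:,0])<30); print("far lug x range",np.percentile(C[m,0],[1,50,99]).round(2))
    m=(abs(C[:,0])<9)&(C[:,1]>81)&(C[:,1]<125)&(C[:,2]>85); print("nose y max",np.percentile(C[m,1],[50,98]).round(1),m.sum())
p,_=manip.camera("top"); cv2.imwrite("pics/final_top.png",cv2.convertScaleAbs(p[:,:,::-1],alpha=1.8))
E
```

```text
top tab (np.int64(27), array([-29.89, -95.36, 110.64])) lug top far (np.int64(42), array([  0.52,  74.34, 113.46])) near (np.int64(41), array([  0.44, -73.9 , 113.29])) knuckle (np.int64(78), array([-2.1000e-01, -8.0000e-02,  1.1015e+02]))
-38 (np.int64(6), array([-33.98, -91.89, 110.39])) -30 (np.int64(7), array([-25.22, -92.41, 110.91])) -22 (np.int64(8), array([-18.13, -92.55, 110.36])) -14 (np.int64(8), array([ -9.23, -92.19, 110.64])) -6 (np.int64(7), array([ -0.98, -93.08, 110.36])) 2 (np.int64(7), array([  6.72, -92.13, 110.2 ])) 10 (np.int64(7), array([ 14.92, -92.79, 110.57])) 18 (np.int64(7), array([ 22.82, -91.74, 110.64])) 26 (np.int64(6), array([ 29.87, -91.84, 110.54])) 
knuckle x range [-16.91  -2.2   12.94]
far lug x range [-17.93   0.32  17.37]
nose y max [ 92.2 100.7] 31
side tab (np.int64(20), array([-29.5 , -95.41, 109.98])) lug top far (np.int64(23), array([  0.81,  73.92, 113.08])) near (np.int64(26), array([ 2.0000e-02, -7.3430e+01,  1.1286e+02])) knuckle (np.int64(45), array([ -0.31,  -1.53, 109.89]))
-38 (np.int64(3), array([-35.38, -91.6 , 109.87])) -30 (np.int64(6), array([-26.94, -91.93, 109.99])) -22 (np.int64(8), array([-16.04, -92.03, 109.06])) -14 (np.int64(9), array([ -9.53, -94.47, 106.38])) -6 (np.int64(11), array([ -1.25, -93.72, 107.59])) 2 (np.int64(6), array([  6.58, -93.62, 108.65])) 10 (np.int64(7), array([ 13.54, -94.5 , 109.67])) 18 (np.int64(6), array([ 22.2 , -93.48, 109.99])) 26 (np.int64(5), array([ 30.56, -91.6 , 109.78])) 
knuckle x range [-16.94  -3.05  12.43]
far lug x range [-18.37  -0.86  17.4 ]
nose y max [96.9 96.9] 2
```

View pics/final_top.png

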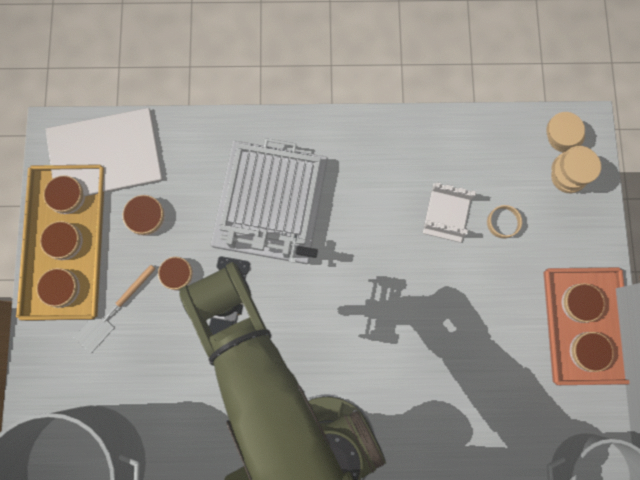

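```bash
python3 -c "
from cell import manip
print(manip.read_state()['clock']); print(manip.sign_off())"
```

```text
26.875
the job is handed in; nothing more can be done
None
```

The hinge rod is through the near lug, the knuckle and the far lug, with its collar against the near lug. The keeper is down behind it, and I handed the job in at about 27 s.

- **Threading:** I lifted the rod from the rack by its grip. The frame measured about 2.75 mm out of line, towards −x. I tilted the rod slightly to enter the knuckle, then straightened it to pull the frame into line. The threading forces I read were about 3 N or less.
- **Seating:** The collar stopped firmly at about 8 N. Force was read at the end of each move, not continuously.
- **Keeper:** I pressed the tab down until it met its stop at about 7 N.

**Final checks:**
- **Keeper level:** the top camera shows it level along its whole length at about 110.5 mm, against 110 mm nominal at the tab.
- **Nose:** it reads about 20 mm out of the far lug in the top view (y ≈ 100.7 mm, expected 101 mm).
- **Bystanders:** the boxes, ring and spatula look unmoved. I judged this by eye and did not measure it.

**Readings that disagreed:**
- **Keeper angle:** a coarse side-camera fit gave 0.04 rad instead of 0. I put this down to my simplified keeper shape, since both cameras' height readings at the tab and the fingertip height at the stop indicate it is fully down.
- **Collar position:** the same fit put the collar about 1 mm past its seat, which is not possible and is within that fit's error.
- **Side view of the nose:** it caught only 2 points on the nose, too few to count as a check.
- **Knuckle position:** the knuckle now sits about 2 mm to the −x side, where the rod allows about 1 mm of play. That is close to what these measurements can resolve.

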